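# Book in a carrier of specimen pots

## Robot

A 6-joint arm with a two-finger parallel gripper is mounted at the origin on the work surface. World frame = base frame: x ahead of the robot, y to its left, z up, the work surface at z = 0. Lengths are in mm, angles in rad, forces in N, time in s.
With the tool pointing down it reaches from about 375 to 900 mm from the base axis. Payload 3.1 kg.
Tool frame: the origin (TCP) lies where the fingers leave the gripper's body, on its centre line; the fingertips stand 70 mm ahead of it and the grasp point (between the pads) lies 51 mm ahead of it; z points along the fingers, y is the line along which they close (so a half turn about z gives the same grasp; the last joint's range is limited). The gripper opens to 87 mm and grips with 3 to 60 N. Pads are 19 mm wide; open, the fingers measure 117 mm over their backs; the gripper's body (75 mm by 190 mm) begins 51 mm behind the grasp point.
Start: joints at [1.036, 0.527, 1.433, -0, 1.181, -0.178], TCP at [218.257, 585.629, 292.248] pointing down, gripper open.
Joint ranges: [-3.08, 3.08], [-0.75, 2.2], [0.22, 2.44], [-1.43, 4.57], [0, 2.65], [-2.85, 2.85]. Speed limits (rad/s): [2.79, 2.79, 3.14, 3.14, 3.14, 3.14].

## Interface

Orientations are given as a rotation vector (axis times angle).
In Python, from rig import ctrl gives the robot as it stands.
- The arm moves only by the shell command python3 -m handwheel 'ROWS' [FORCE]. ROWS is JSON, a list of rows, each an object with "dp": the shift along the tool's x, y, z each as a share of 25 cm, from -1 to 1, a list of three; "rotation": the turn, a rotation vector about the tool's x, y, z each as a share of 0.5 rad, from -1 to 1, a list of three; "grip": the opening, from -1 (shut) to 1 (fully open). In form: [{"dp": [tx, ty, tz], "rotation": [wx, wy, wz], "grip": grip}, ...]. A call has 1 to 20 rows; each row shifts and turns the commanded pose from where the row before left it, along the tool's axes as they then stand; what a row does not reach is not made up. A row lasts 1/8 s, in which the tool goes at most 62.5 mm and 10.7 degrees, less where a joint would pass 70% of its speed; a pose out of reach is approached as far as the arm can. A call with a number of a shift or a turn outside -1 to 1 is refused whole. A call with a gripper value outside its range is refused whole. The fingers move at their own pace and stop on an object; FORCE is the grip in N (left out, the last holds). Time passes only in rows, so rows that do not move let the fingers close. It gives the time, the measured TCP pose, the force, the opening and the grip force at its end, in the units of the state.
- ctrl.state(): the state, without advancing time (a new reading comes with each control period).
- ctrl.grab_frame(name): name is "side" or "top" or "wrist"; returns a dict with "frame" (480x640x3 uint8, red, green, blue), "fx", "fy", "cx", "cy" (pixels), "cam_to_world" (4x4, takes a point from camera to world coordinates); the wrist camera has in their place "tool_from_camera" (4x4, takes a point from camera to tool coordinates, whose origin is the TCP and whose axes are the flange's). Camera axes: x right, y up, looking along -z (the intrinsics and any distortion apply to the point x, -y, -z); pixel columns grow to the right and rows downward; lengths in mm; the calibration is good to about 2 mm. A picture is of the moment at which its call begins: read the wrist's pose just before it. There is no depth.
- ctrl.job_done(): hands the job in; it is judged then, once.
Trained networks look in the newest picture that a camera, given by its name, has taken for a name from the list of things; names that differ only in an ending like _2 or _b are one class to them, and where a whole thing is asked for, a point or a joint stands for the part that bears it (a point fixed in the world has none). Each returns a list of dicts, best first, with "score" (0 to 1); they miss things now and then, are a little off and sometimes report something else, mostly with a low value. They report only what shows in the picture. A call takes as long as a camera call. They do not tell look-alikes from the thing itself.
- ctrl.cut_out(camera, target): "mask" (480x640 bool, what is visible of it) and "position" ([column, row] in pixels, amid what is visible of it).
- ctrl.landmark_of(camera, target): "position" ([column, row] in pixels: a listed point, or the origin of a listed thing).
The state is a dict: "t": time; "qpos": joint angles; "qvel": joint speeds; "joint_torque": joint torques, N m; "ee_pos": TCP position; "eef_rot": TCP orientation; "force": force on the tool from outside, world axes, zero at the start; "wrist_torque": the same for the moment, N m; "grip_width": finger opening in mm; "finger_force": force on a finger pad.
Only numpy, scipy, OpenCV 4.12 (cv2) and the standard library are available. Lean on these libraries where they do the work, as an engineer would, in place of code of your own. Each camera call takes 0.05 s, during which the arm holds its last target. There are 200 camera calls.

## Task

A carrier of specimen pots has come in to the laboratory bench: turn its lid anticlockwise past the catches, lift it off and lay it flat, right way up, on the dark mat, then stand every pot upright in the grey tray and press each snap cap down until it is fully home. Book the tray in: take the scanner from its rest, hold it still for a second with its window pointing at the tray's barcode label from about 9 cm, and put it back on the rest as it was. Finish by setting the lid back on the empty carrier and turning it clockwise until it is locked, with nothing else on the bench disturbed.

Things in the scene. Friction and masses are not known exactly. Their poses are not given: they have to be found in the camera images.
- carrier: round white carrier base, fixed; origin: centre of its underside on the bench, z up. Outside diameter 192, wall 42 high, inner diameter 161. Floor 8 above the bench; a grey cross of walls, up to 28 above the bench, along its x and y axes parts it into quarters, with at most one pot in each, about 50 from the centre on the diagonals
- catch (a point): middle of one of the carrier's two black catches, at its +x side (the other is at -x), 58 above the bench: a roof, 40 degrees long, over a lug of the lid, with a stop at either end of the lug's way. The catches reach out to 118 from the carrier's centre. The lid fits over a thin rim inside the wall, 5 high, with 4 of play all round
- lid: grey domed bayonet lid, loose, 0.2 to 0.45 kg; origin: centre of its open underside (42 above the bench when on the carrier), z up. Diameter 185, dome 62 high, hollow. On top an upright grip bar 110 long (along the lid's x), 22 wide (y), from 62 to 96 above the origin. Two lugs at its foot at +x and -x, 24 wide, out to radius 108. Once free it must rise 60 to clear the pots
- lug (a point): the lid's +x lug, 100 from the lid's axis. Locked at the start: the lid's yaw relative to the carrier is 0 to 0.12 rad. Turned anticlockwise seen from above (yaw grows), the lugs come clear of the catches at 0.65 to 0.90 rad relative to the carrier, and a stop ends the turn at about 0.93. It turns easily. It goes back on the same way, and the shut stop is at about -0.09
- pot1: white specimen pot with a yellow snap cap, loose, 0.08 to 0.16 kg; may be absent. Origin: centre of its underside, z up. Diameter 50 up to 52 high, then a shoulder and a neck; the cap on top, 42 across, has its top 74 above the origin when fully home, up to 83 when proud. Stands in the carrier at the start, one of two to four pots
- cap1 (a joint): how far the cap of pot1 stands proud of fully home, in m: 0 is fully home, 0.009 the highest; it starts at 0.006 to 0.009 and stays where it is left; it takes about 7 N to push down (10 to 20 N presses it firmly home)
- pot2: another such pot, like pot1 in every way; may be absent
- cap2 (a joint): the same for the cap of pot2
- pot3: another such pot, like pot1 in every way; may be absent
- cap3 (a joint): the same for the cap of pot3
- pot4: another such pot, like pot1 in every way; may be absent
- cap4 (a joint): the same for the cap of pot4
- tray: grey open reception tray, fixed for the job. Origin: centre of its underside, z up. Outside 120 (x) by 250 (y), walls 5 thick and 24 high, floor 5 thick. On its -x side (towards the robot) a flat ledge, 45 deep and 140 wide, top 24 above the bench, carries the barcode label facing up.
- tray_label (a point): centre of the barcode label (34 by 96, white with black bars) on the tray's ledge, 82.5 from the tray's centre to its -x, 25 above the bench; it faces straight up
- mat: dark rubber bench mat 210 by 210, 3 thick, fixed; origin: centre of its underside
- scanner: white handheld barcode scanner, loose, 0.12 to 0.2 kg, on its rest with the handle level. Frame: x along the handle to the head, z up; origin on the handle's middle line at the head. Handle x -150 to 0, 30 wide (y), z -14 to 14. The head, 60 wide, bends down: it looks along (0.5, 0, -0.866), and its lowest point is 62 below the origin. On the rest the origin is 69 above the bench
- scan_window (a point): centre of the scanner's window, at (38, 0, -53) in the scanner's frame
- scan_spot (a point): the point 90 straight out in front of the window along its line of sight, at (83, 0, -131) in the scanner's frame: where the scanner is aimed
- rest: black desk rest of the scanner, fixed; origin on the bench: a plate 190 by 80, 8 thick, with two forked posts, 14 thick, at x = -30 and x = -125, that carry the handle's underside 55 above the bench; the forks reach to 68 and leave the handle 4 of play each side. Grip between the posts, 75 behind the scanner's origin. At home its frame is the rest's raised by 69
- coplin: amber glass staining jar with a black lid, 68 square, 82 high; a loose bystander, to be left alone; origin: centre of its underside
- slidebox: closed wooden slide box, 90 by 170, 35 high; a loose bystander, to be left alone; origin: centre of its underside
Not all that is in view belongs to the job. Leave any green or yellow look-alike of the lid alone.

How it is judged (in metres and radians):
On the way, in this order (a step that is already met when the one before it is completed fails the run):
1. the lid has been turned, lifted off and laid flat on the mat (horizontal distance between lid and mat below 0.05 m and angle between lid's own z axis and vertical below 0.1 rad and height (world z) of lid below 0.012 m and contact force between the fingers and lid below 0.5 N), for 0.2 s.
2. every pot stands upright in the tray with its cap pressed fully home (x of pot1 in the frame of tray between -0.06 and 0.06 m and y of pot1 in the frame of tray between -0.125 and 0.125 m and height (world z) of each of pot1, pot2, pot3, pot4 below 0.012 m and angle between each of pot1, pot2, pot3, pot4's own z axis and vertical below 0.1 rad and value of joint each of cap1, cap2, cap3, cap4 below 0.0015 m and x of pot2 in the frame of tray between -0.06 and 0.06 m and y of pot2 in the frame of tray between -0.125 and 0.125 m and x of pot3 in the frame of tray between -0.06 and 0.06 m and y of pot3 in the frame of tray between -0.125 and 0.125 m and x of pot4 in the frame of tray between -0.06 and 0.06 m and y of pot4 in the frame of tray between -0.125 and 0.125 m), for 0.2 s.
3. the scanner is held still, aimed at the tray's label from about 9 cm (distance between scan_spot and tray_label below 0.03 m and z of scan_window in the frame of tray above 0.06 m and linear speed of scanner below 0.03 m/s and angular speed of scanner below 0.2 rad/s), for 0.6 s.
At the end, for the whole second after the job is handed in: every pot stands upright in the tray with its cap within 1.5 mm of fully home; the scanner lies on its rest as at the start, within 15 mm and 0.12 rad; the lid is back down on the carrier, locked (turned to within 0.25 rad of straight under the catches); everything released and at rest (all of step 2 and horizontal distance between lid and carrier below 0.008 m and height (world z) of lid below 0.046 m and angle between lid's own z axis and vertical below 0.1 rad and angle between the x axis of lid and the x axis of carrier, either way round below 0.25 rad and distance between scanner and rest below 0.08 m and horizontal distance between scanner and rest below 0.015 m and height (world z) of scanner above 0.064 m and angle between the x axis of scanner and the x axis of rest, either way round below 0.12 rad and angle between scanner's own z axis and vertical below 0.12 rad and linear speed of each of lid, scanner below 0.02 m/s); the robot touches nothing.
It fails at once if the staining jar is knocked more than 40 mm aside (distance of coplin from where it was at the start of the episode above 0.04 m).
It fails at once if the slide box is knocked more than 40 mm aside (distance of slidebox from where it was at the start of the episode above 0.04 m).
It fails at once if the lid is tipped over (angle between lid's own z axis and vertical above 0.8 rad).
Of pot1, pot2, pot3, pot4 only 2 to 4 are there at a start; the rules pass over those that are not, and their reading is None.
At some moment in a run one of pot1, pot2, pot3, pot4 may be knocked a few centimetres aside while the robot is not near it.
It also fails if it takes over 210 s, if anything falls off the work surface, if the arm or the gripper's body presses on something with over 40 N, if the wrist force passes 120 N, or if a joint passes its speed limit or range.

## Working session

There is one attempt and no reset: what is moved stays moved. The work goes in short steps, Python scripts to look and compute and a shell command to move; the robot and the scene stay as the last step left them, time stands still between calls to the robot, and variables do not carry over. Pictures are saved under pics/ and viewed, at most 15 in all, crops included, and the job is handed in when it is done.

```bash
ls; mkdir -p pics; python3 - <<'E'
from rig import ctrl
import cv2
print(ctrl.state())
for n in ["top","side"]:
    f=ctrl.grab_frame(n); cv2.imwrite(f"pics/{n}0.png",f["frame"][:,:,::-1])
    print(n,f["fx"],f["fy"],f["cx"],f["cy"],f["cam_to_world"],[k for k in f])
    for t in ["carrier","catch","lid","lug","pot1","tray","tray_label","mat","scanner","scan_window","rest","coplin","slidebox"]:
        print(t,[( [round(x) for x in d["position"]],round(d["score"],2)) for d in ctrl.landmark_of(n,t)][:4])
E
```

```text
pics
{'t': 0.0, 'qpos': array([ 1.03549932e+00,  5.28477070e-01,  1.43389151e+00,  2.33822850e-05,
        1.18139580e+00, -1.78490986e-01]), 'qvel': array([-6.10396669e-05,  8.07448375e-04,  4.52215799e-04, -1.12725937e-04,
       -9.59297509e-04, -1.60005365e-03]), 'joint_torque': array([-1.10899378e-03, -4.40033019e+01, -1.76596302e+01,  6.33506547e-02,
        5.79342199e-02, -1.77093789e-04]), 'ee_pos': array([217.96444348, 585.1442789 , 291.26820687]), 'eef_rot': array([-0.55737647, -3.09095969,  0.00318373]), 'force': array([-0.01968346,  0.42925064,  0.41604468]), 'wrist_torque': array([ 0.01419769, -0.02125158,  0.01802544]), 'finger_force': 0.0, 'grip_width': 87.1457880711942}
top 449.9038048084889 449.9038048084889 308.65584864816356 233.15825792562006 [[-1.16393286e-03  9.80355758e-01 -1.97233955e-01  2.72161939e+02]
 [-9.99964368e-01  5.08064773e-04  8.42641731e-03  4.30305256e+00]
 [ 8.36109436e-03  1.97236735e-01  9.80320235e-01  1.02291202e+03]
 [ 0.00000000e+00  0.00000000e+00  0.00000000e+00  1.00000000e+00]] ['frame', 'fx', 'fy', 'cx', 'cy', 'cam_to_world']
carrier
[... 575 characters left out ...]
458e-01  6.63328333e-01 -7.38705780e-01 -7.95946977e+02]
 [-5.84121314e-03  7.43565268e-01  6.68637849e-01  7.75765320e+02]
 [ 0.00000000e+00  0.00000000e+00  0.00000000e+00  1.00000000e+00]] ['frame', 'fx', 'fy', 'cx', 'cy', 'cam_to_world']
carrier []
catch [([416, 228], 0.9)]
lid [([374, 242], 0.9), ([213, 373], 0.69), ([213, 180], 0.58)]
lug [([235, 192], 0.82), ([412, 228], 0.8), ([208, 425], 0.63), ([295, 234], 0.43)]
pot1 [([464, 368], 0.34)]
tray [([355, 364], 0.66)]
tray_label [([312, 361], 0.72)]
mat [([306, 181], 0.93)]
scanner [([291, 222], 0.86)]
scan_window [([296, 230], 0.94)]
rest [([294, 243], 0.95), ([292, 222], 0.6)]
coplin [([388, 192], 0.82)]
slidebox [([465, 370], 0.95)]
```

View pics/top0.png

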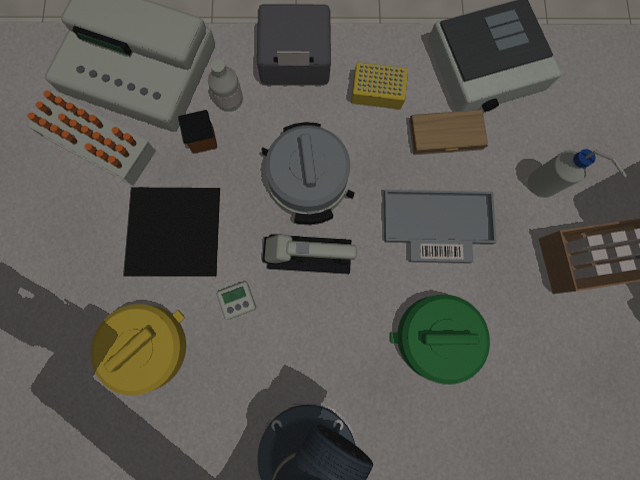

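View pics/side0.png

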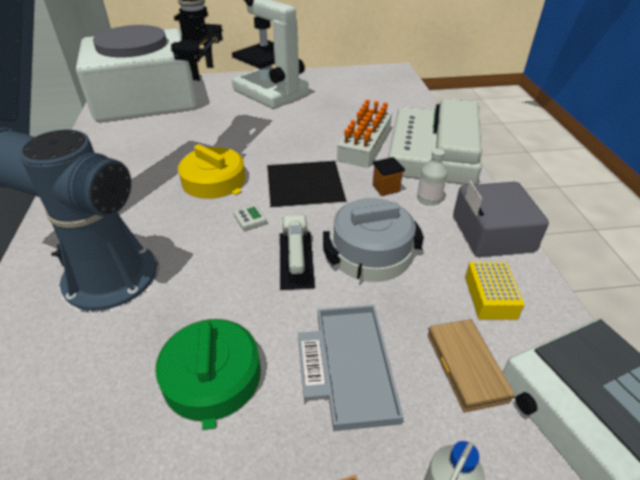

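The top view shows the carrier and lid at (307,170), with catches at (302,127) and (313,216). The mat is at (172,232), the scanner on its rest at (310,252), and the tray at (438,217) with its label at (442,250). The side view matches this; the yellow and green lids are look-alikes. Next: helpers and world positions.

```bash
cat > h.py <<'E'
from rig import ctrl
import numpy as np, cv2
from scipy.spatial.transform import Rotation as R
def ray(f,p,T=None):
    T=f["cam_to_world"] if T is None else T
    T=np.array(T); d=np.array([(p[0]-f["cx"])/f["fx"],-(p[1]-f["cy"])/f["fy"],-1.])
    return T[:3,3],T[:3,:3]@d
def atz(f,p,z,T=None):
    o,d=ray(f,p,T); return o+d*(z-o[2])/d[2]
def tri(rs):
    A=0;b=0
    for o,d in rs:
        d=d/np.linalg.norm(d);M=np.eye(3)-np.outer(d,d);A=A+M;b=b+M@o
    x=np.linalg.solve(A,b); return x
def wrist():
    s=ctrl.state(); f=ctrl.grab_frame("wrist")
    T=np.eye(4);T[:3,:3]=R.from_rotvec(s["eef_rot"]).as_matrix();T[:3,3]=s["ee_pos"]
    f["cam_to_world"]=T@np.array(f["tool_from_camera"]); return f
def proj(f,P):
    T=np.linalg.inv(f["cam_to_world"]);c=T[:3,:3]@np.array(P)+T[:3,3]
    return [f["cx"]+f["fx"]*c[0]/-c[2], f["cy"]-f["fy"]*c[1]/-c[2]]
def ypsi(s):  # world angle of tool y axis
    M=R.from_rotvec(s["eef_rot"]).as_matrix(); return np.arctan2(M[1,1],M[0,1])
def wrap(a,p=np.pi): return (a+p/2)%p-p/2
def plan(xyz,yaw=None,half=True):
    """shift (dp units, current tool axes) and wz (0.5rad units) to target TCP xyz, tool y at yaw"""
    s=ctrl.state();M=R.from_rotvec(s["eef_rot"]).as_matrix()
    d=M.T@(np.array(xyz)-s["ee_pos"])/250
    w=0 if yaw is None else -wrap(yaw-ypsi(s),np.pi if half else 2*np.pi)/.5
    # straighten tilt
    z=np.cross(M[:,2],[0,0,-1]); t=M.T@z/.5
    print("dp",np.round(d,4),"rz",round(w,3),"rows>=",max(np.abs(d).max()/.25,abs(w)/.36).round(1),"tilt",np.round(t,3),"j",np.round(s["qpos"],2),"F",np.round(s["force"],1))
def st():
    s=ctrl.state();print("t",round(s["t"],2),"p",np.round(s["ee_pos"],1),"yaw",round(ypsi(s),3),"q",np.round(s["qpos"],2),"F",np.round(s["force"],1),"T",np.round(s["wrist_torque"],2),"w",round(s["grip_width"],1),"ff",round(s["finger_force"],1))
E
python3 - <<'E'
from h import *
st()
F={n:ctrl.grab_frame(n) for n in ["top","side"]}
for n in F:
    f=F[n]; L=lambda t:[(np.round(d["position"],1).tolist(),round(d["score"],2)) for d in ctrl.landmark_of(n,t)]
    for t,z in [("lid",42),("carrier",0),("catch",58),("lug",50),("tray",0),("tray_label",25),("mat",0),("scanner",69),("scan_window",16),("rest",0),("coplin",0),("slidebox",0)]:
        print(n,t,[(np.round(atz(f,p,z)[:2]).tolist(),s) for p,s in L(t)])
for t,z in [("mat",3),("tray",24),("lid",80),("rest",0),("scanner",69)]:
    for d in ctrl.cut_out("top",t)[:2]:
        m=d["mask"].astype(np.uint8); ys,xs=np.nonzero(m)
        f=F["top"]
        c,_=cv2.findContours(m,0,2); c=max(c,key=cv2.contourArea)
        pts=np.array([atz(f,p[0],z)[:2] for p in c],np.float32)
        print(t,round(d["score"],2),d["position"],cv2.minAreaRect(pts))
E
```

```text
t 1.4 p [218.2 585.6 292.2] yaw 1.214 q [ 1.04  0.53  1.43  0.    1.18 -0.18] F [ 0.7 -0.1 -0.5] T [-0.05  0.04 -0.02] w 87.0 ff 0.0
top lid [([606.0, -3.0], 0.97), ([245.0, -284.0], 0.6), ([228.0, 340.0], 0.59)]
top carrier []
top catch [([714.0, 13.0], 0.64), ([434.0, -299.0], 0.58), ([426.0, 44.0], 0.53)]
top lug [([293.0, 275.0], 0.82), ([717.0, 14.0], 0.32)]
top tray [([518.0, -305.0], 0.98), ([443.0, 49.0], 0.47)]
top tray_label [([434.0, -309.0], 0.87)]
top mat [([474.0, 308.0], 0.67)]
top scanner [([438.0, 43.0], 0.81)]
top scan_window [([433.0, 87.0], 0.89), ([476.0, 310.0], 0.52), ([438.0, -303.0], 0.47)]
top rest [([437.0, 51.0], 0.68)]
top coplin [([704.0, 256.0], 0.96)]
top slidebox [([721.0, -338.0], 0.81)]
side lid [([230.0, 308.0], 0.83), ([250.0, -315.0], 0.81), ([607.0, 5.0], 0.76)]
side carrier []
side catch [([712.0, 10.0], 0.61)]
side lug [([299.0, 233.0], 0.96), ([711.0, 26.0], 0.88), ([246.0, -412.0], 0.84)]
side tray [([519.0, -306.0], 0.6)]
side tray_label []
side mat [([487.0, 316.0], 0.93)]
side scanner [([424.0, 56.0], 0.63)]
side scan_window [([437.0, 79.
[... 338 characters left out ...]
(255.69927978515625, 170.19992065429688), 88.53248596191406)
lid 0.91 [307.1, 170.3] ((610.7113037109375, 0.7205047607421875), (185.6640167236328, 196.53636169433594), 75.61015319824219)
lid 0.91 [141.8, 348.3] ((222.98709106445312, 341.85833740234375), (193.22882080078125, 178.83993530273438), 89.95362091064453)
rest 0.88 [315.7, 262.8] ((404.7147521972656, -4.5240325927734375), (190.122802734375, 35.563480377197266), 86.46739196777344)
rest 0.6 [306.5, 171.1] ((636.9231567382812, -0.12239837646484375), (204.20648193359375, 216.55845642089844), 74.37012481689453)
scanner 0.8 [298.5, 251.7] ((428.47747802734375, -5.955436706542969), (203.84048461914062, 63.022125244140625), 89.9959945678711)
```

```bash
python3 - <<'E'
from h import *
plan([590,0,340],-1.45,half=False)
E
```

```text
dp [-2.2115 -1.6757 -0.1911] rz 5.328 rows>= 14.8 tilt [ 0. -0. -0.] j [ 1.04  0.53  1.43  0.    1.18 -0.18] F [ 0.2 -0.2  0.2]
```

```bash
R='' ; python3 -m handwheel '[{"dp":[-0.17,-0.129,-0.015],"rotation":[0,0,0],"grip":1},{"dp":[-0.17,-0.129,-0.015],"rotation":[0,0,0],"grip":1},{"dp":[-0.17,-0.129,-0.015],"rotation":[0,0,0],"grip":1},{"dp":[-0.17,-0.129,-0.015],"rotation":[0,0,0],"grip":1},{"dp":[-0.17,-0.129,-0.015],"rotation":[0,0,0],"grip":1},{"dp":[-0.17,-0.129,-0.015],"rotation":[0,0,0],"grip":1},{"dp":[-0.17,-0.129,-0.015],"rotation":[0,0,0],"grip":1},{"dp":[-0.17,-0.129,-0.015],"rotation":[0,0,0],"grip":1},{"dp":[-0.17,-0.129,-0.015],"rotation":[0,0,0],"grip":1},{"dp":[-0.17,-0.129,-0.015],"rotation":[0,0,0],"grip":1},{"dp":[-0.17,-0.129,-0.015],"rotation":[0,0,0],"grip":1},{"dp":[-0.17,-0.129,-0.015],"rotation":[0,0,0],"grip":1},{"dp":[-0.17,-0.129,-0.015],"rotation":[0,0,0],"grip":1}]'
python3 -m handwheel '[{"dp":[0,0,0],"rotation":[0,0,0.333],"grip":1},{"dp":[0,0,0],"rotation":[0,0,0.333],"grip":1},{"dp":[0,0,0],"rotation":[0,0,0.333],"grip":1},{"dp":[0,0,0],"rotation":[0,0,0.333],"grip":1},{"dp":[0,0,0],"rotation":[0,0,0.333],"grip":1},{"dp":[0,0,0],"rotation":[0,0,0.333],"grip":1},{"dp":[0,0,0],"rotation":[0,0,0.333],"grip":1},{"dp":[0,0,0],"rotation":[0,0,0.333],"grip":1},{"dp":[0,0,0],"rotation":[0,0,0.333],"grip":1},{"dp":[0,0,0],"rotation":[0,0,0.333],"grip":1},{"dp":[0,0,0],"rotation":[0,0,0.333],"grip":1},{"dp":[0,0,0],"rotation":[0,0,0.333],"grip":1},{"dp":[0,0,0],"rotation":[0,0,0.333],"grip":1},{"dp":[0,0,0],"rotation":[0,0,0.333],"grip":1},{"dp":[0,0,0],"rotation":[0,0,0.333],"grip":1},{"dp":[0,0,0],"rotation":[0,0,0.333],"grip":1}]'
python3 - <<'E'
from h import *
st(); f=wrist(); cv2.imwrite("pics/w1.png",f["frame"][:,:,::-1])
print(f["tool_from_camera"],f["fx"])
for t,z in [("lid",42),("catch",58),("lug",50)]:
    print(t,[(np.round(d["position"]).tolist(),np.round(atz(f,d["position"],z)[:2],1),round(d["score"],2)) for d in ctrl.landmark_of("wrist",t)])
E
```

```text
t: 4.58
ee_pos: [590.3, -1.8, 341.3]
eef_rot: [0.558, 3.091, 0.0]
force: [0.3, 1.0, 0.1]
grip_width: 87.0
finger_force: 0.0
t: 6.58
ee_pos: [589.5, -0.1, 341.0]
eef_rot: [-3.136, -0.181, -0.0]
force: [-0.6, -0.3, -1.0]
grip_width: 87.0
finger_force: 0.0
t 6.58 p [ 5.895e+02 -1.000e-01  3.410e+02] yaw -1.455 q [-0.19  0.43  1.47  0.    1.25  1.27] F [-0.6 -0.3 -1. ] T [-0.06  0.19 -0.01] w 87.0 ff 0.0
[[-1.33009008e-04  9.61540329e-01  2.74663753e-01  7.61610020e+01]
 [ 9.99999506e-01 -1.42680643e-04  9.83756072e-04  3.79560176e-02]
 [ 9.85110339e-04  2.74663748e-01 -9.61539835e-01 -9.35046656e+01]
 [ 0.00000000e+00  0.00000000e+00  0.00000000e+00  1.00000000e+00]] 429.57421384657175
lid [([319.0, 172.0], array([613.6,  -1.8]), 0.75)]
catch [([314.0, 39.0], array([721.8,  16.1]), 0.61)]
lug []
```

View pics/w1.png

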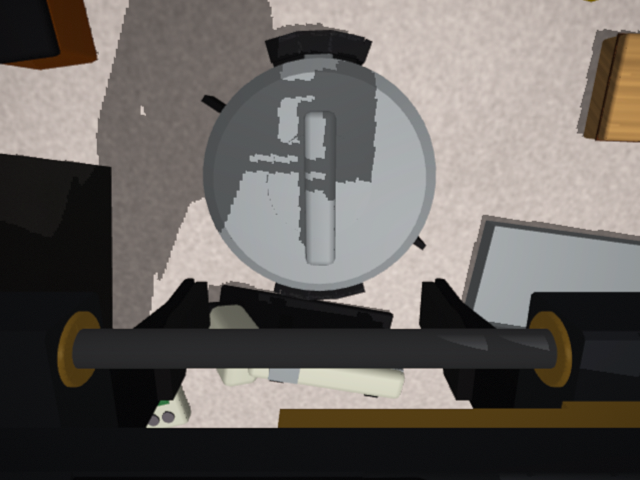

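The wrist view shows the lid from above, with its grip bar from (320,112) to (320,265) nearly in line with the gripper and the catches at (318,45) and (320,290). I'll fix the bar's centre and yaw.

```bash
python3 - <<'E'
from h import *
f=wrist()
a=atz(f,(320,113),136);b=atz(f,(320.5,262),138); print("bar",a,b,(a+b)/2,np.arctan2(*(a-b)[1::-1]),np.linalg.norm(a-b))
d=ctrl.cut_out("wrist","lid")
m=d[0]["mask"].astype(np.uint8); c,_=cv2.findContours(m,0,2); c=max(c,key=cv2.contourArea)
pts=np.array([atz(f,p[0],46)[:2] for p in c if p[0][1]<280],np.float32); print("lid",d[0]["score"],cv2.fitEllipse(pts),cv2.minEnclosingCircle(pts))
a=atz(f,(318,50),58);b=atz(f,(320,288),58);print("catches",a,b,(a+b)/2)
im=f["frame"];hsv=cv2.cvtColor(im,cv2.COLOR_RGB2HSV);
roi=(hsv[...,2]<60).astype(np.uint8); roi[90:]=0; roi[:,:255]=0; roi[:,385:]=0
ys,xs=np.nonzero(roi);print("topcatch px",xs.min(),xs.max(),ys.min(),ys.max())
plan([608,0,178])
E
```

```text
bar [665.15400964   5.53424383 136.        ] [561.28865675  -8.09113868 138.        ] [613.2213332   -1.27844742 137.        ] 0.13043829898029108 104.77434122323201
lid 0.84 ((604.5901489257812, -2.9201061725616455), (210.92823791503906, 211.48550415039062), 99.08912658691406) ((606.1116333007812, -2.7786333560943604), 107.53648376464844)
catches [713.76055501  12.437389    58.        ] [507.42898677 -15.58269219  58.        ] [610.59477089  -1.57265159  58.        ]
topcatch px 266 372 30 66
dp [0.0735 0.0083 0.6521] rz 0 rows>= 2.6 tilt [ 0. -0. -0.] j [-0.19  0.43  1.47 -0.    1.25  1.26] F [ 0.  -0.5 -0.4]
```

```bash
python3 -m handwheel '[{"dp":[0.085,0.015,0],"rotation":[0,0,-0.03],"grip":1},{"dp":[0,0,0.2],"rotation":[0,0,0],"grip":1},{"dp":[0,0,0.2],"rotation":[0,0,0],"grip":1},{"dp":[0,0,0.15],"rotation":[0,0,0],"grip":1},{"dp":[0,0,0.1],"rotation":[0,0,0],"grip":1},{"dp":[0,0,0],"rotation":[0,0,0],"grip":1}]'
python3 -c "
from h import *
plan([611,-1.5,179],-1.44,half=False);st()"
python3 -m handwheel '[{"dp":[0,0,0],"rotation":[0,0,0],"grip":-1},{"dp":[0,0,0],"rotation":[0,0,0],"grip":-1},{"dp":[0,0,0],"rotation":[0,0,0],"grip":-1},{"dp":[0,0,0],"rotation":[0,0,0],"grip":-1},{"dp":[0,0,0],"rotation":[0,0,0],"grip":-1},{"dp":[0,0,0],"rotation":[0,0,0],"grip":-1}]' 40
python3 -c "
from h import *
st()"
```

```text
t: 7.62
ee_pos: [610.6, -1.3, 177.1]
eef_rot: [-3.134, -0.215, 0.004]
force: [-0.2, -0.3, 0.3]
grip_width: 87.2
finger_force: 0.0
dp [ 0.0013  0.0011 -0.0076] rz 0.012 rows>= 0.0 tilt [-0.002  0.005 -0.   ] j [-0.18  0.65  1.57  0.    0.92  1.25] F [-0.2 -0.3  0.3]
t 7.62 p [610.6  -1.3 177.1] yaw -1.434 q [-0.18  0.65  1.57  0.    0.92  1.25] F [-0.2 -0.3  0.3] T [-0.01  0.17  0.02] w 87.2 ff 0.0
t: 8.38
ee_pos: [611.1, -1.4, 178.5]
eef_rot: [3.134, 0.213, 0.0]
force: [0.0, 0.6, -1.1]
grip_width: 34.8
finger_force: 0.0
t 8.38 p [611.1  -1.4 178.5] yaw -1.435 q [-0.18  0.65  1.56 -0.    0.92  1.25] F [ 0.   0.6 -1.1] T [-0.02  0.14  0.02] w 34.8 ff 0.0
```

```bash
python3 -m handwheel '[{"dp":[0,0,0],"rotation":[0,0,0],"grip":-1},{"dp":[0,0,0],"rotation":[0,0,0],"grip":-1},{"dp":[0,0,0],"rotation":[0,0,0],"grip":-1},{"dp":[0,0,0],"rotation":[0,0,0],"grip":-1}]' 40
python3 -c "
from h import *
st()"
python3 -m handwheel '[{"dp":[0,0,0],"rotation":[0,0,-0.15],"grip":-1},{"dp":[0,0,0],"rotation":[0,0,-0.15],"grip":-1},{"dp":[0,0,0],"rotation":[0,0,-0.15],"grip":-1},{"dp":[0,0,0],"rotation":[0,0,-0.15],"grip":-1},{"dp":[0,0,0],"rotation":[0,0,-0.15],"grip":-1}]'
python3 -c "
from h import *
st()"
python3 -m handwheel '[{"dp":[0,0,0],"rotation":[0,0,-0.15],"grip":-1},{"dp":[0,0,0],"rotation":[0,0,-0.15],"grip":-1},{"dp":[0,0,0],"rotation":[0,0,-0.15],"grip":-1},{"dp":[0,0,0],"rotation":[0,0,-0.15],"grip":-1},{"dp":[0,0,0],"rotation":[0,0,-0.15],"grip":-1}]'
python3 -c "
from h import *
st()"
python3 -m handwheel '[{"dp":[0,0,0],"rotation":[0,0,-0.06],"grip":-1},{"dp":[0,0,0],"rotation":[0,0,-0.06],"grip":-1},{"dp":[0,0,0],"rotation":[0,0,0],"grip":-1}]'
python3 -c "
from h import *
st()"
```

```text
t: 8.88
ee_pos: [611.1, -1.4, 178.4]
eef_rot: [3.134, 0.213, -0.0]
force: [-0.2, -0.6, -0.8]
grip_width: 21.6
finger_force: 39.9
t 8.88 p [611.1  -1.4 178.4] yaw -1.435 q [-0.18  0.65  1.56 -0.    0.92  1.25] F [-0.2 -0.6 -0.8] T [-0.16  0.14 -0.  ] w 21.6 ff 39.9
t: 9.5
ee_pos: [611.1, -1.3, 178.4]
eef_rot: [-3.039, -0.796, -0.0]
force: [0.1, 0.1, -1.3]
grip_width: 22.1
finger_force: 39.9
t 9.5 p [611.1  -1.3 178.4] yaw -1.058 q [-0.18  0.65  1.56  0.    0.92  0.87] F [ 0.1  0.1 -1.3] T [-0.14  0.1  -0.18] w 22.1 ff 39.9
t: 10.12
ee_pos: [611.1, -1.3, 178.4]
eef_rot: [-2.837, -1.349, -0.0]
force: [-0.5, 0.2, 0.2]
grip_width: 21.6
finger_force: 39.9
t 10.12 p [611.1  -1.3 178.4] yaw -0.683 q [-0.18  0.65  1.56  0.    0.92  0.5 ] F [-0.5  0.2  0.2] T [-0.14  0.09 -0.16] w 21.6 ff 39.9
t: 10.5
ee_pos: [611.1, -1.3, 178.5]
eef_rot: [-2.797, -1.431, 0.0]
force: [0.9, 0.4, -0.9]
grip_width: 21.7
finger_force: 39.9
t 10.5 p [611.1  -1.3 178.5] yaw -0.625 q [-0.18  0.65  1.56  0.    0.92  0.44] F [ 0.9  0.4 -0.9] T [-0.07  0.04  0.03] w 21.7 ff 39.9
```

```bash
python3 -m handwheel '[{"dp":[0,0,0],"rotation":[0,0,-0.06],"grip":-1},{"dp":[0,0,0],"rotation":[0,0,-0.06],"grip":-1},{"dp":[0,0,0],"rotation":[0,0,-0.06],"grip":-1}]'
python3 -c "
from h import *
st()"
python3 -m handwheel '[{"dp":[0,0,0],"rotation":[0,0,-0.04],"grip":-1},{"dp":[0,0,0],"rotation":[0,0,0],"grip":-1}]'
python3 -c "
from h import *
st()"
```

```text
t: 10.88
ee_pos: [611.2, -1.8, 178.5]
eef_rot: [-2.73, -1.554, -0.0]
force: [0.4, -2.0, -1.1]
grip_width: 22.7
finger_force: 43.0
t 10.88 p [611.2  -1.8 178.5] yaw -0.536 q [-0.19  0.65  1.56  0.    0.92  0.35] F [ 0.4 -2.  -1.1] T [-0.53 -0.05 -1.42] w 22.7 ff 43.0
t: 11.12
ee_pos: [611.1, -1.8, 178.5]
eef_rot: [2.714, 1.581, -0.0]
force: [0.7, -4.2, -1.2]
grip_width: 22.9
finger_force: 44.0
t 11.12 p [611.1  -1.8 178.5] yaw -0.516 q [-0.19  0.65  1.56 -0.    0.92  0.33] F [ 0.7 -4.2 -1.2] T [-0.77  0.01 -1.51] w 22.9 ff 44.0
```

```bash
python3 -m handwheel '[{"dp":[0,0,0],"rotation":[0,0,0.08],"grip":-1},{"dp":[0,0,-0.02],"rotation":[0,0,0],"grip":-1},{"dp":[0,0,-0.04],"rotation":[0,0,0],"grip":-1},{"dp":[0,0,0],"rotation":[0,0,0],"grip":-1}]'
python3 -c "
from h import *
st()"
```

```text
t: 11.62
ee_pos: [611.9, -1.5, 194.9]
eef_rot: [2.74, 1.531, 0.002]
force: [1.0, 0.9, -2.9]
grip_width: 21.8
finger_force: 39.2
t 11.62 p [611.9  -1.5 194.9] yaw -0.552 q [-0.18  0.63  1.55 -0.    0.96  0.37] F [ 1.   0.9 -2.9] T [0.06 0.09 0.03] w 21.8 ff 39.2
```

```bash
python3 -m handwheel '[{"dp":[0,0,-0.15],"rotation":[0,0,0],"grip":-1},{"dp":[0,0,-0.15],"rotation":[0,0,0],"grip":-1},{"dp":[0,0,-0.15],"rotation":[0,0,0],"grip":-1},{"dp":[0,0,0],"rotation":[0,0,0],"grip":-1},{"dp":[0,0,0],"rotation":[0,0,0],"grip":-1}]'
python3 - <<'E'
from h import *
plan([481,310,300]);st()
f=wrist();cv2.imwrite("pics/w2.png",f["frame"][:,:,::-1])
g=ctrl.grab_frame("top");cv2.imwrite("pics/top2.png",g["frame"][90:300,120:520,::-1])
for t in ["lid","carrier","catch","pot1"]:
  for n,ff in [("top",g),("wrist",f)]:
    print(t,n,[(np.round(d["position"]).tolist(),np.round(atz(ff,d["position"],{"pot1":8,"lid":160,"carrier":0,"catch":58}[t])[:2],1),round(d["score"],2)) for d in ctrl.landmark_of(n,t)])
E
```

```text
t: 12.25
ee_pos: [609.5, -0.7, 304.9]
eef_rot: [-2.742, -1.529, 0.005]
force: [-0.3, 0.1, -3.8]
grip_width: 21.6
finger_force: 39.2
dp [ 0.7872 -1.0904  0.0223] rz 0 rows>= 4.4 tilt [-0.007  0.003 -0.   ] j [-0.18  0.49  1.46  0.    1.19  0.37] F [-0.3  0.1 -3.8]
t 12.25 p [609.5  -0.7 304.9] yaw -0.553 q [-0.18  0.49  1.46  0.    1.19  0.37] F [-0.3  0.1 -3.8] T [-0.04  0.13 -0.03] w 21.6 ff 39.2
lid top [([437.0, 336.0], array([ 250.1, -243.6]), 0.75)]
lid wrist []
carrier top []
carrier wrist []
catch top []
catch wrist []
pot1 top []
pot1 wrist []
```

View pics/top2.png

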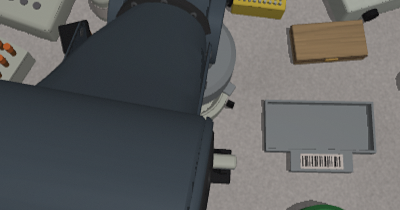

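The crop shows the arm hiding the carrier while it holds the lid, with the tray in clear view. I'll carry the lid to the mat.

```bash
python3 -m handwheel '[{"dp":[0.0985,-0.1363,0],"rotation":[0,0,0],"grip":-1},{"dp":[0.0985,-0.1363,0],"rotation":[0,0,0],"grip":-1},{"dp":[0.0985,-0.1363,0],"rotation":[0,0,0],"grip":-1},{"dp":[0.0985,-0.1363,0],"rotation":[0,0,0],"grip":-1},{"dp":[0.0985,-0.1363,0],"rotation":[0,0,0],"grip":-1},{"dp":[0.0985,-0.1363,0],"rotation":[0,0,0],"grip":-1},{"dp":[0.0985,-0.1363,0],"rotation":[0,0,0],"grip":-1},{"dp":[0.0985,-0.1363,0],"rotation":[0,0,0],"grip":-1},{"dp":[0,0,0],"rotation":[0,0,0],"grip":-1},{"dp":[0,0,0.15],"rotation":[0,0,0],"grip":-1},{"dp":[0,0,0.15],"rotation":[0,0,0],"grip":-1},{"dp":[0,0,0.15],"rotation":[0,0,0],"grip":-1},{"dp":[0,0,0.1],"rotation":[0,0,0],"grip":-1},{"dp":[0,0,0],"rotation":[0,0,0],"grip":-1},{"dp":[0,0,0],"rotation":[0,0,0],"grip":-1}]'
python3 - <<'E'
from h import *
plan([481,310,140]);st()
f=ctrl.grab_frame("side");cv2.imwrite("pics/side2.png",f["frame"][:,:,::-1])
g=ctrl.grab_frame("top");cv2.imwrite("pics/top3.png",g["frame"][:,:,::-1])
for n,ff in [("top",g),("side",f)]:
    for t,z in [("pot1",8),("carrier",0)]:
        print(t,n,[(np.round(d["position"]).tolist(),np.round(atz(ff,d["position"],z)[:2],1),round(d["score"],2)) for d in ctrl.landmark_of(n,t)])
E
```

```text
t: 14.62
ee_pos: [484.3, 309.6, 169.5]
eef_rot: [2.745, 1.527, 0.003]
force: [0.4, 0.8, -2.4]
grip_width: 22.0
finger_force: 39.2
dp [-0.0059 -0.0122  0.1178] rz 0 rows>= 0.5 tilt [ 0.003 -0.003  0.   ] j [ 0.37  0.63  1.67 -0.    0.85  0.93] F [ 0.4  0.8 -2.4]
t 14.62 p [484.3 309.6 169.5] yaw -0.555 q [ 0.37  0.63  1.67 -0.    0.85  0.93] F [ 0.4  0.8 -2.4] T [-0.14  0.08  0.01] w 22.0 ff 39.2
pot1 top [([292.0, 193.0], array([572.5,  35.4]), 0.63), ([322.0, 162.0], array([647.7, -35.6]), 0.58)]
carrier top [([306.0, 179.0], array([608.3,   2.1]), 0.85)]
pot1 side [([351.0, 239.0], array([569.7,  43.5]), 0.87), ([387.0, 258.0], array([642.9, -33. ]), 0.87)]
carrier side [([371.0, 252.0], array([6.109e+02, 3.000e-01]), 0.93), ([414.0, 228.0], array([739.4,  73.8]), 0.53)]
```

View pics/side2.png

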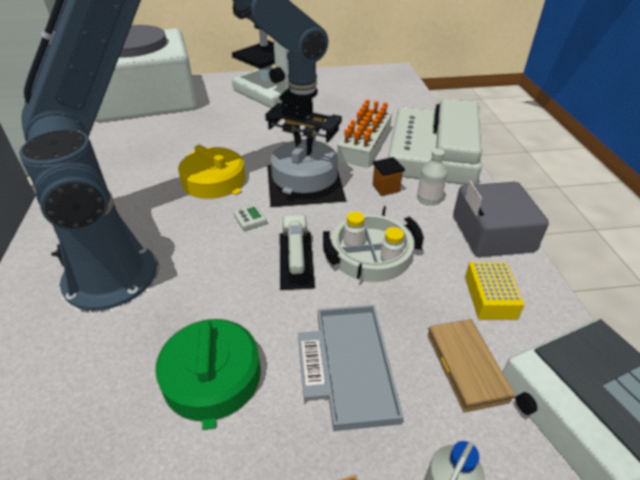

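The side view shows the lid over the mat and exactly two pots in the carrier, with yellow caps at (356,219) and (394,236). I'll lower the lid, release it and go to the pots.

```bash
python3 -m handwheel '[{"dp":[-0.006,-0.012,0.05],"rotation":[0,0,0],"grip":-1},{"dp":[0,0,0.04],"rotation":[0,0,0],"grip":-1},{"dp":[0,0,0.022],"rotation":[0,0,0],"grip":-1},{"dp":[0,0,0],"rotation":[0,0,0],"grip":-1},{"dp":[0,0,0],"rotation":[0,0,0],"grip":-1}]'
python3 -c "
from h import *
st()"
python3 -m handwheel '[{"dp":[0,0,0.008],"rotation":[0,0,0],"grip":-1},{"dp":[0,0,0],"rotation":[0,0,0],"grip":-1},{"dp":[0,0,0],"rotation":[0,0,0],"grip":0.6},{"dp":[0,0,0],"rotation":[0,0,0],"grip":0.6},{"dp":[0,0,0],"rotation":[0,0,0],"grip":0.6},{"dp":[0,0,0],"rotation":[0,0,0],"grip":0.6},{"dp":[0,0,0],"rotation":[0,0,0],"grip":0.6},{"dp":[0,0,0],"rotation":[0,0,0],"grip":0.6},{"dp":[0,0,-0.1],"rotation":[0,0,0],"grip":0.6},{"dp":[0,0,-0.2],"rotation":[0,0,0],"grip":0.6},{"dp":[0,0,-0.2],"rotation":[0,0,0],"grip":0.6},{"dp":[0,0,-0.2],"rotation":[0,0,0],"grip":0.6},{"dp":[0,0,0],"rotation":[0,0,0],"grip":0.6}]'
python3 - <<'E'
from h import *
st(); plan([570,-20,320],-np.pi/4+0.1,half=False)
f=ctrl.grab_frame("side")
print([(np.round(atz(f,d["position"],3)),round(d["score"],2)) for d in ctrl.landmark_of("side","lid")])
E
```

```text
t: 15.55
ee_pos: [480.0, 310.1, 140.3]
eef_rot: [2.745, 1.528, 0.0]
force: [-0.2, 0.4, -3.7]
grip_width: 22.0
finger_force: 39.6
t 15.55 p [480.  310.1 140.3] yaw -0.555 q [ 0.38  0.67  1.69 -0.    0.78  0.93] F [-0.2  0.4 -3.7] T [-0.07  0.11  0.02] w 22.0 ff 39.6
t: 17.18
ee_pos: [481.9, 310.9, 318.2]
eef_rot: [2.744, 1.527, 0.017]
force: [0.4, -0.3, -0.2]
grip_width: 69.5
finger_force: 0.0
t 17.18 p [481.9 310.9 318.2] yaw -0.555 q [0.38 0.42 1.54 0.   1.17 0.93] F [ 0.4 -0.3 -0.2] T [-0.09  0.05 -0.05] w 69.5 ff 0.0
dp [-0.9395  0.997  -0.0088] rz 0.261 rows>= 4.0 tilt [ 0.013 -0.017  0.   ] j [0.38 0.42 1.54 0.   1.17 0.93] F [ 0.4 -0.3 -0.2]
[(array([474., 302.,   3.]), 0.92), (array([ 245., -290.,    3.]), 0.92), (array([225., 366.,   3.]), 0.67), (array([741.,  89.,   3.]), 0.25)]
```

```bash
python3 - <<'E'
from h import *
plan([608,0,320])
E
```

```text
dp [-0.7829  1.0899 -0.025 ] rz 0 rows>= 4.4 tilt [ 0.001 -0.001 -0.   ] j [ 0.38  0.43  1.55 -0.    1.17  0.93] F [ 0.  -0.4  0.1]
```

```bash
python3 -m handwheel '[{"dp":[-0.112,0.156,0],"rotation":[0,0,0],"grip":0.6},{"dp":[-0.112,0.156,0],"rotation":[0,0,0],"grip":0.6},{"dp":[-0.112,0.156,0],"rotation":[0,0,0],"grip":0.6},{"dp":[-0.112,0.156,0],"rotation":[0,0,0],"grip":0.6},{"dp":[-0.112,0.156,0],"rotation":[0,0,0],"grip":0.6},{"dp":[-0.112,0.156,0],"rotation":[0,0,0],"grip":0.6},{"dp":[-0.112,0.156,0],"rotation":[0,0,0],"grip":0.6},{"dp":[0,0,0],"rotation":[0,0,-0.308],"grip":0.6},{"dp":[0,0,0],"rotation":[0,0,-0.308],"grip":0.6},{"dp":[0,0,0],"rotation":[0,0,-0.308],"grip":0.6},{"dp":[0,0,0],"rotation":[0,0,-0.308],"grip":0.6},{"dp":[0,0,0],"rotation":[0,0,-0.308],"grip":0.6},{"dp":[0,0,0],"rotation":[0,0,-0.308],"grip":0.6},{"dp":[0,0,0],"rotation":[0,0,-0.308],"grip":0.6},{"dp":[0,0,0],"rotation":[0,0,-0.308],"grip":0.6},{"dp":[0,0,0],"rotation":[0,0,-0.308],"grip":0.6},{"dp":[0,0,0],"rotation":[0,0,0],"grip":0.6}]'
cat > pots.py <<'E'
from h import *
import sys
def pots(f,cam="wrist",ztop=89):
    hsv=cv2.cvtColor(f["frame"],cv2.COLOR_RGB2HSV)
    m=cv2.inRange(hsv,(20,150,90),(35,255,255));m=cv2.morphologyEx(m,cv2.MORPH_OPEN,np.ones((3,3)))
    n,l,s,c=cv2.connectedComponentsWithStats(m)
    return [(c[i].round(1).tolist(),int(s[i,4]),atz(f,c[i],ztop).round(1).tolist()) for i in range(1,n) if s[i,4]>300]
E
python3 - <<'E'
from pots import *
st(); f=wrist(); cv2.imwrite("pics/w3.png",f["frame"][:,:,::-1])
for p in pots(f): print(p)
for t,z in [("pot1",8),("carrier",0),("catch",58)]:
    print(t,[(np.round(d["position"]).tolist(),np.round(atz(f,d["position"],z)[:2],1),round(d["score"],2)) for d in ctrl.landmark_of("wrist",t)])
E
```

```text
t: 19.4
ee_pos: [607.6, -0.3, 311.2]
eef_rot: [-1.137, -2.924, 0.001]
force: [-0.8, 0.2, -0.5]
grip_width: 69.7
finger_force: 0.0
t 19.4 p [ 6.076e+02 -3.000e-01  3.112e+02] yaw 0.829 q [-0.18  0.48  1.45  0.    1.21 -1.01] F [-0.8  0.2 -0.5] T [-0.06  0.02  0.01] w 69.7 ff 0.0
([319.8, 153.5], 2545, [575.9, 34.8, 89.0])
([320.3, 281.8], 2182, [650.1, -32.1, 89.0])
pot1 [([320.0, 254.0], array([653.4, -33.5]), 0.97), ([318.0, 146.0], array([576.1,  33.6]), 0.8)]
carrier [([317.0, 194.0], array([609.3,   2.5]), 0.84)]
catch [([415.0, 293.0], array([722.8,  13.5]), 0.67)]
```

View pics/w3.png

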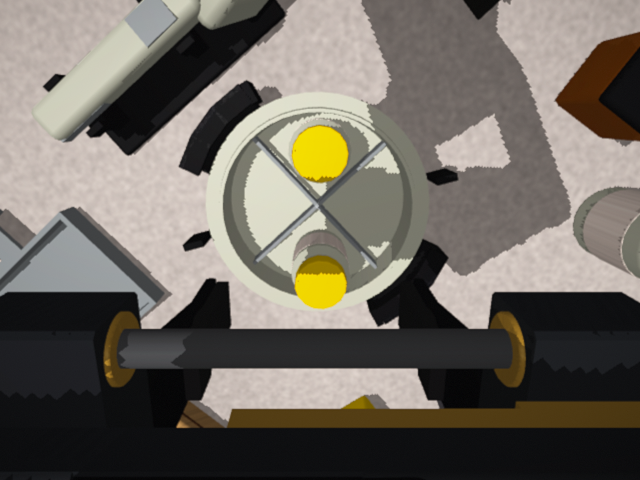

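The wrist view shows the caps at (320,153) and (320,282), on the tool's x axis at (576,35) and (650,-32), and both fit between the cross walls. I'll grasp the near pot first.

```bash
python3 - <<'E'
from h import *
plan([576,34.8,103],0.83,half=False)
E
python3 -m handwheel '[{"dp":[0.093,0,0],"rotation":[0,0,0],"grip":0.5},{"dp":[0.093,0,0],"rotation":[0,0,0],"grip":0.5},{"dp":[0,0,0.2],"rotation":[0,0,0],"grip":0.5},{"dp":[0,0,0.2],"rotation":[0,0,0],"grip":0.5},{"dp":[0,0,0],"rotation":[0,0,0],"grip":0.5}]'
python3 - <<'E'
from h import *
plan([576,34.8,103],0.83,half=False);st()
E
```

```text
dp [0.1892 0.0173 0.8389] rz -0.001 rows>= 3.4 tilt [-0.002 -0.003  0.   ] j [-0.18  0.48  1.45 -0.    1.21 -1.01] F [-0.2  0.4 -0.8]
t: 20.23
ee_pos: [571.6, 31.3, 210.1]
eef_rot: [-1.134, -2.92, 0.003]
force: [0.5, 0.2, 0.4]
grip_width: 65.5
finger_force: 0.0
dp [-0.0069  0.0245  0.4283] rz 0.0 rows>= 1.7 tilt [-0.011 -0.016 -0.   ] j [-0.14  0.57  1.64 -0.    0.95 -0.97] F [0.5 0.2 0.4]
t 20.23 p [571.6  31.3 210.1] yaw 0.83 q [-0.14  0.57  1.64 -0.    0.95 -0.97] F [0.5 0.2 0.4] T [-0.01  0.04  0.02] w 65.5 ff 0.0
```

```bash
python3 -m handwheel '[{"dp":[0,0.018,0.15],"rotation":[0,0,0],"grip":0.5},{"dp":[0,0,0.13],"rotation":[0,0,0],"grip":0.5},{"dp":[0,0,0.1],"rotation":[0,0,0],"grip":0.5},{"dp":[0,0,0.044],"rotation":[0,0,0],"grip":0.5},{"dp":[0,0,0],"rotation":[0,0,0],"grip":0.5}]'
python3 -c "
from h import *
plan([576,34.8,103],0.83,half=False);st()"
python3 -m handwheel '[{"dp":[0,0,0],"rotation":[0,0,0],"grip":-1},{"dp":[0,0,0],"rotation":[0,0,0],"grip":-1},{"dp":[0,0,0],"rotation":[0,0,0],"grip":-1},{"dp":[0,0,0],"rotation":[0,0,0],"grip":-1}]' 20
python3 -c "
from h import *
st()"
```

```text
t: 20.85
ee_pos: [578.1, 34.1, 108.3]
eef_rot: [1.136, 2.928, 0.0]
force: [0.8, -0.5, 0.4]
grip_width: 65.2
finger_force: 0.0
dp [ 0.0079 -0.0036  0.0211] rz 0.001 rows>= 0.1 tilt [ 0.001  0.002 -0.   ] j [-0.13  0.73  1.68 -0.    0.73 -0.96] F [ 0.8 -0.5  0.4]
t 20.85 p [578.1  34.1 108.3] yaw 0.831 q [-0.13  0.73  1.68 -0.    0.73 -0.96] F [ 0.8 -0.5  0.4] T [-0.03 -0.01  0.03] w 65.2 ff 0.0
t: 21.35
ee_pos: [577.7, 34.1, 108.6]
eef_rot: [1.135, 2.928, 0.0]
force: [-0.8, -0.1, 5.7]
grip_width: 49.4
finger_force: 20.0
t 21.35 p [577.7  34.1 108.6] yaw 0.831 q [-0.13  0.73  1.68 -0.    0.73 -0.96] F [-0.8 -0.1  5.7] T [-0.16  0.19  0.04] w 49.4 ff 20.0
```

```bash
python3 -m handwheel '[{"dp":[0,0,0],"rotation":[0,0,0],"grip":0.5},{"dp":[0,0,0],"rotation":[0,0,0],"grip":0.5},{"dp":[0,0,0],"rotation":[0,0,0],"grip":0.5},{"dp":[0.005,0,0.024],"rotation":[0,0,0],"grip":0.5},{"dp":[0,0,0],"rotation":[0,0,0],"grip":0.5},{"dp":[0,0,0],"rotation":[0,0,0],"grip":-1},{"dp":[0,0,0],"rotation":[0,0,0],"grip":-1},{"dp":[0,0,0],"rotation":[0,0,0],"grip":-1},{"dp":[0,0,0],"rotation":[0,0,0],"grip":-1},{"dp":[0,0,0],"rotation":[0,0,0],"grip":-1}]' 20
python3 -c "
from h import *
st()"
```

```text
t: 22.6
ee_pos: [576.4, 35.1, 101.5]
eef_rot: [1.136, 2.929, 0.0]
force: [0.1, 0.5, 0.4]
grip_width: 49.4
finger_force: 20.0
t 22.6 p [576.4  35.1 101.5] yaw 0.831 q [-0.13  0.74  1.69 -0.    0.71 -0.96] F [0.1 0.5 0.4] T [-0.02 -0.04  0.02] w 49.4 ff 20.0
```

```bash
python3 -m handwheel '[{"dp":[0,0,-0.1],"rotation":[0,0,0],"grip":-1},{"dp":[0,0,-0.2],"rotation":[0,0,0],"grip":-1},{"dp":[0,0,-0.15],"rotation":[0,0,0],"grip":-1},{"dp":[0,0,0],"rotation":[0,0,0.277],"grip":-1},{"dp":[0,0,0],"rotation":[0,0,0.277],"grip":-1},{"dp":[0,0,0],"rotation":[0,0,0.277],"grip":-1},{"dp":[0,0,0],"rotation":[0,0,0.277],"grip":-1},{"dp":[0,0,0],"rotation":[0,0,0.277],"grip":-1},{"dp":[0,0,0],"rotation":[0,0,0.277],"grip":-1},{"dp":[0,0,0],"rotation":[0,0,0],"grip":-1}]'
python3 -c "
from h import *
plan([518,-260,110],0,half=False);st()
f=ctrl.grab_frame('top');print([(np.round(atz(f,d['position'],0)),d['score']) for d in ctrl.landmark_of('top','tray')],[(np.round(atz(f,d['position'],25)),d['score']) for d in ctrl.landmark_of('top','tray_label')])"
```

```text
t: 23.85
ee_pos: [576.0, 35.1, 213.8]
eef_rot: [-2.219, -2.223, 0.001]
force: [0.5, 0.6, -1.0]
grip_width: 49.4
finger_force: 20.0
dp [-1.1802 -0.2337  0.4154] rz 0.003 rows>= 4.7 tilt [-0.002 -0.    -0.   ] j [-0.13  0.57  1.63 -0.    0.95 -0.13] F [ 0.5  0.6 -1. ]
t 23.85 p [576.   35.1 213.8] yaw 0.002 q [-0.13  0.57  1.63 -0.    0.95 -0.13] F [ 0.5  0.6 -1. ] T [-0.1   0.05 -0.01] w 49.4 ff 20.0
[(array([654., -37.,   0.]), 0.61), (array([ 526., -305.,    0.]), 0.58)] [(array([ 433., -311.,   25.]), 0.71)]
```

```bash
python3 -m handwheel '[{"dp":[-0.1475,-0.0292,0],"rotation":[0,0,0],"grip":-1},{"dp":[-0.1475,-0.0292,0],"rotation":[0,0,0],"grip":-1},{"dp":[-0.1475,-0.0292,0],"rotation":[0,0,0],"grip":-1},{"dp":[-0.1475,-0.0292,0],"rotation":[0,0,0],"grip":-1},{"dp":[-0.1475,-0.0292,0],"rotation":[0,0,0],"grip":-1},{"dp":[-0.1475,-0.0292,0],"rotation":[0,0,0],"grip":-1},{"dp":[-0.1475,-0.0292,0],"rotation":[0,0,0],"grip":-1},{"dp":[-0.1475,-0.0292,0],"rotation":[0,0,0],"grip":-1},{"dp":[0,0,0],"rotation":[0,0,0],"grip":-1},{"dp":[0,0,0.15],"rotation":[0,0,0],"grip":-1},{"dp":[0,0,0.15],"rotation":[0,0,0],"grip":-1},{"dp":[0,0,0.12],"rotation":[0,0,0],"grip":-1},{"dp":[0,0,0],"rotation":[0,0,0],"grip":-1},{"dp":[0,0,0],"rotation":[0,0,0],"grip":-1}]'
python3 - <<'E'
from pots import *
plan([518,-260,99],0,half=False);st()
f=ctrl.grab_frame("top");cv2.imwrite("pics/top4.png",f["frame"][120:340,220:540,::-1]); print(pots(f,ztop=100))
E
```

```text
t: 25.75
ee_pos: [518.6, -259.7, 109.8]
eef_rot: [2.22, 2.222, 0.0]
force: [0.4, 0.0, -0.7]
grip_width: 49.7
finger_force: 20.0
dp [-0.0011 -0.0023  0.0433] rz 0.002 rows>= 0.2 tilt [0.002 0.001 0.   ] j [-0.66  0.73  1.68  0.    0.73 -0.66] F [ 0.4  0.  -0.7]
t 25.75 p [ 518.6 -259.7  109.8] yaw 0.001 q [-0.66  0.73  1.68  0.    0.73 -0.66] F [ 0.4  0.  -0.7] T [-0.15  0.06  0.02] w 49.7 ff 20.0
[([135.4, 349.3], 6318, [222.7, 340.2, 100.0])]
```

View pics/top4.png

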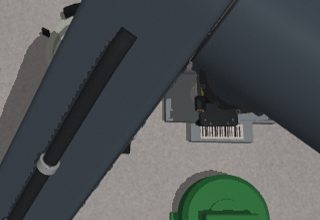

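The crop shows the arm over the tray with the label still visible at about (220,131). The TCP is where it was commanded, so I'll lower, release and rise.

```bash
python3 -m handwheel '[{"dp":[0,0,0.03],"rotation":[0,0,0],"grip":-1},{"dp":[0,0,0.013],"rotation":[0,0,0],"grip":-1},{"dp":[0,0,0.002],"rotation":[0,0,0],"grip":-1},{"dp":[0,0,0],"rotation":[0,0,0],"grip":-1}]'
python3 -c "
from h import *
st()"
python3 -m handwheel '[{"dp":[0,0,0],"rotation":[0,0,0],"grip":0.55},{"dp":[0,0,0],"rotation":[0,0,0],"grip":0.55},{"dp":[0,0,0],"rotation":[0,0,0],"grip":0.55},{"dp":[0,0,-0.1],"rotation":[0,0,0],"grip":0.55},{"dp":[0,0,-0.15],"rotation":[0,0,0],"grip":0.55},{"dp":[0,0,-0.15],"rotation":[0,0,0],"grip":0.55},{"dp":[0,0,0],"rotation":[0,0,0],"grip":-1},{"dp":[0,0,0],"rotation":[0,0,0],"grip":-1},{"dp":[0,0,0],"rotation":[0,0,0],"grip":-1},{"dp":[0,0,0],"rotation":[0,0,0],"grip":-1},{"dp":[0,0,0],"rotation":[0,0,0],"grip":-1},{"dp":[0,0,0],"rotation":[0,0,0],"grip":-1},{"dp":[0,0,0],"rotation":[0,0,0],"grip":-1},{"dp":[0,0,0],"rotation":[0,0,0],"grip":-1},{"dp":[0,0,0],"rotation":[0,0,0],"grip":-1}]' 20
python3 -c "
from h import *
plan([519,-260,162],0,half=False);st()"
```

```text
t: 26.3
ee_pos: [518.2, -260.0, 98.5]
eef_rot: [2.221, 2.221, 0.0]
force: [-0.5, 1.3, 5.5]
grip_width: 49.7
finger_force: 20.0
t 26.3 p [ 518.2 -260.    98.5] yaw -0.0 q [-0.66  0.75  1.68  0.    0.71 -0.66] F [-0.5  1.3  5.5] T [ 0.07  0.19 -0.01] w 49.7 ff 20.0
t: 28.18
ee_pos: [518.0, -259.9, 197.8]
eef_rot: [2.221, 2.221, -0.0]
force: [0.5, 0.8, 0.0]
grip_width: 0.5
finger_force: 0.0
dp [-0.0004  0.0041  0.1433] rz 0.0 rows>= 0.6 tilt [ 0.  0. -0.] j [-0.66  0.59  1.63 -0.    0.92 -0.66] F [0.5 0.8 0. ]
t 28.18 p [ 518.  -259.9  197.8] yaw 0.0 q [-0.66  0.59  1.63 -0.    0.92 -0.66] F [0.5 0.8 0. ] T [-0.05  0.08  0.02] w 0.5 ff 0.0
```

```bash
python3 -m handwheel '[{"dp":[0,0,0.1],"rotation":[0,0,0],"grip":-1},{"dp":[0,0,0.043],"rotation":[0,0,0],"grip":-1},{"dp":[0,0,0.02],"rotation":[0,0,0],"grip":-1},{"dp":[0,0,0.012],"rotation":[0,0,0],"grip":-1},{"dp":[0,0,0.012],"rotation":[0,0,0],"grip":-1},{"dp":[0,0,0],"rotation":[0,0,0],"grip":-1}]'
python3 -c "
from h import *
st()"
python3 -m handwheel '[{"dp":[0,0,0.006],"rotation":[0,0,0],"grip":-1},{"dp":[0,0,0],"rotation":[0,0,0],"grip":-1}]'
python3 -c "
from h import *
st()"
```

```text
t: 28.92
ee_pos: [518.1, -260.0, 152.0]
eef_rot: [2.221, 2.221, 0.0]
force: [-0.2, 0.4, 4.1]
grip_width: 0.3
finger_force: 2.2
t 28.93 p [ 518.1 -260.   152. ] yaw 0.0 q [-0.66  0.66  1.66 -0.    0.82 -0.66] F [-0.2  0.4  4.1] T [0.12 0.28 0.02] w 0.3 ff 2.2
t: 29.18
ee_pos: [518.0, -259.9, 150.6]
eef_rot: [2.221, 2.221, 0.0]
force: [-1.5, 1.8, 6.1]
grip_width: 0.5
finger_force: 2.9
t 29.18 p [ 518.  -259.9  150.6] yaw 0.0 q [-0.66  0.66  1.66 -0.    0.82 -0.66] F [-1.5  1.8  6.1] T [0.12 0.32 0.05] w 0.5 ff 2.9
```

Still moving down at about 6–7 N; keep pressing.

```bash
python3 -m handwheel '[{"dp":[0,0,0.006],"rotation":[0,0,0],"grip":-1},{"dp":[0,0,0.004],"rotation":[0,0,0],"grip":-1},{"dp":[0,0,0],"rotation":[0,0,0],"grip":-1}]'
python3 -c "
from h import *
st()"
python3 -m handwheel '[{"dp":[0,0,0.004],"rotation":[0,0,0],"grip":-1},{"dp":[0,0,0],"rotation":[0,0,0],"grip":-1},{"dp":[0,0,0],"rotation":[0,0,0],"grip":-1}]'
python3 -c "
from h import *
st()"
```

```text
t: 29.55
ee_pos: [518.1, -259.9, 149.1]
eef_rot: [2.22, 2.221, 0.0]
force: [-2.8, 2.2, 12.2]
grip_width: 0.4
finger_force: 5.8
t 29.55 p [ 518.1 -259.9  149.1] yaw 0.0 q [-0.66  0.66  1.66 -0.    0.81 -0.66] F [-2.8  2.2 12.2] T [ 0.27  0.59 -0.02] w 0.4 ff 5.8
t: 29.92
ee_pos: [518.1, -260.0, 149.0]
eef_rot: [2.22, 2.221, 0.0]
force: [-3.4, 2.8, 17.0]
grip_width: 0.6
finger_force: 8.6
t 29.93 p [ 518.1 -260.   149. ] yaw 0.0 q [-0.66  0.66  1.66 -0.    0.81 -0.66] F [-3.4  2.8 17. ] T [ 0.39  0.83 -0.03] w 0.6 ff 8.6
```

```bash
python3 -m handwheel '[{"dp":[0,0,-0.1],"rotation":[0,0,0],"grip":-1},{"dp":[0,0,-0.2],"rotation":[0,0,0],"grip":0.5},{"dp":[0,0,-0.2],"rotation":[0,0,0],"grip":0.5},{"dp":[0,0,-0.1],"rotation":[0,0,0],"grip":0.5},{"dp":[0.154,0.09,0],"rotation":[0,0,0],"grip":0.5},{"dp":[0.154,0.09,0],"rotation":[0,0,0],"grip":0.5},{"dp":[0.154,0.09,0],"rotation":[0,0,0],"grip":0.5},{"dp":[0.154,0.09,0],"rotation":[0,0,0],"grip":0.5},{"dp":[0.154,0.09,0],"rotation":[0,0,0],"grip":0.5},{"dp":[0.154,0.09,0],"rotation":[0,0,0],"grip":0.5},{"dp":[0,0,0],"rotation":[0,0,-0.277],"grip":0.5},{"dp":[0,0,0],"rotation":[0,0,-0.277],"grip":0.5},{"dp":[0,0,0],"rotation":[0,0,-0.277],"grip":0.5},{"dp":[0,0,0],"rotation":[0,0,-0.277],"grip":0.5},{"dp":[0,0,0],"rotation":[0,0,-0.277],"grip":0.5},{"dp":[0,0,0],"rotation":[0,0,-0.277],"grip":0.5},{"dp":[0,0,0],"rotation":[0,0,0],"grip":0.5}]'
python3 - <<'E'
from pots import *
st(); f=wrist(); print(pots(f)); 
print([(np.round(atz(f,d["position"],8)[:2],1),round(d["score"],2)) for d in ctrl.landmark_of("wrist","pot1")])
plan([650,-32.5,101.5],0.83,half=False)
E
```

```text
t: 32.05
ee_pos: [653.1, -28.9, 296.2]
eef_rot: [1.138, 2.928, 0.0]
force: [0.2, 0.1, -0.3]
grip_width: 65.4
finger_force: 0.0
t 32.05 p [653.1 -28.9 296.2] yaw 0.829 q [-0.21  0.56  1.35  0.    1.23 -1.04] F [ 0.2  0.1 -0.3] T [-0.07 -0.02 -0.02] w 65.4 ff 0.0
[([306.9, 221.7], 2575, [650.9, -32.8, 89.0]), ([6.7, 281.7], 498, [532.8, -230.5, 89.0]), ([341.6, 392.8], 2954, [775.5, -109.5, 89.0])]
[(array([ 518.5, -258.3]), 0.93), (array([654. , -34.6]), 0.78)]
dp [-6.000e-04 -1.890e-02  7.784e-01] rz -0.002 rows>= 3.1 tilt [ 0.     0.001 -0.   ] j [-0.21  0.56  1.35  0.    1.23 -1.04] F [0.  0.4 0.5]
```

```bash
python3 -m handwheel '[{"dp":[-0.004,-0.0178,0.05],"rotation":[0,0,0],"grip":0.5},{"dp":[0,0,0.2],"rotation":[0,0,0],"grip":0.5},{"dp":[0,0,0.2],"rotation":[0,0,0],"grip":0.5},{"dp":[0,0,0],"rotation":[0,0,0],"grip":0.5},{"dp":[0,0,0.12],"rotation":[0,0,0],"grip":0.5},{"dp":[0,0,0.1],"rotation":[0,0,0],"grip":0.5},{"dp":[0,0,0.05],"rotation":[0,0,0],"grip":0.5},{"dp":[0,0,0.04],"rotation":[0,0,0],"grip":0.5},{"dp":[0,0,0],"rotation":[0,0,0],"grip":0.5},{"dp":[0,0,0],"rotation":[0,0,0],"grip":0.5}]'
python3 -c "
from h import *
st()
plan([651,-33,101.5],0.83,half=False)"
```

```text
t: 33.4
ee_pos: [651.3, -33.0, 107.0]
eef_rot: [1.135, 2.927, 0.0]
force: [0.8, 0.4, 1.8]
grip_width: 65.8
finger_force: 0.0
t 33.4 p [651.3 -33.  107. ] yaw 0.831 q [-0.22  0.8   1.49  0.    0.86 -1.05] F [0.8 0.4 1.8] T [-0.05  0.02  0.03] w 65.8 ff 0.0
dp [ 0.0009 -0.0009  0.0219] rz 0.002 rows>= 0.1 tilt [0.002 0.003 0.   ] j [-0.22  0.8   1.49  0.    0.86 -1.05] F [0.8 0.4 1.8]
```

```bash
python3 -m handwheel '[{"dp":[0,0,0.021],"rotation":[0,0,0],"grip":0.5},{"dp":[0,0,0],"rotation":[0,0,0],"grip":-1},{"dp":[0,0,0],"rotation":[0,0,0],"grip":-1},{"dp":[0,0,0],"rotation":[0,0,0],"grip":-1},{"dp":[0,0,0],"rotation":[0,0,0],"grip":-1},{"dp":[0,0,0],"rotation":[0,0,0],"grip":-1}]' 20
python3 -c "
from h import *
st()"
python3 -m handwheel '[{"dp":[0,0,-0.1],"rotation":[0,0,0],"grip":-1},{"dp":[0,0,-0.2],"rotation":[0,0,0],"grip":-1},{"dp":[0,0,-0.25],"rotation":[0,0,0],"grip":-1},{"dp":[0,0,0],"rotation":[0,0,0.277],"grip":-1},{"dp":[0,0,0],"rotation":[0,0,0.277],"grip":-1},{"dp":[0,0,0],"rotation":[0,0,0.277],"grip":-1},{"dp":[0,0,0],"rotation":[0,0,0.277],"grip":-1},{"dp":[0,0,0],"rotation":[0,0,0.277],"grip":-1},{"dp":[0,0,0],"rotation":[0,0,0.277],"grip":-1},{"dp":[0,0,0],"rotation":[0,0,0],"grip":-1}]'
python3 -c "
from h import *
plan([517,-345,99],0,half=False);st()"
```

```text
t: 34.15
ee_pos: [650.7, -32.9, 100.8]
eef_rot: [1.136, 2.929, -0.0]
force: [0.2, -0.8, 0.6]
grip_width: 49.3
finger_force: 20.0
t 34.15 p [650.7 -32.9 100.8] yaw 0.831 q [-0.22  0.81  1.49 -0.    0.85 -1.05] F [ 0.2 -0.8  0.6] T [-0.07 -0.    0.02] w 49.3 ff 20.0
t: 35.4
ee_pos: [650.4, -32.8, 237.9]
eef_rot: [-2.219, -2.223, 0.001]
force: [0.1, 0.4, -1.0]
grip_width: 49.4
finger_force: 20.0
dp [-1.2482 -0.5353  0.5557] rz 0.003 rows>= 5.0 tilt [-0.002 -0.     0.   ] j [-0.22  0.62  1.41  0.    1.11 -0.22] F [ 0.1  0.4 -1. ]
t 35.4 p [650.4 -32.8 237.9] yaw 0.002 q [-0.22  0.62  1.41  0.    1.11 -0.22] F [ 0.1  0.4 -1. ] T [-0.07  0.02 -0.01] w 49.4 ff 20.0
```

```bash
python3 -m handwheel '[{"dp":[-0.156,-0.067,0],"rotation":[0,0,0],"grip":-1},{"dp":[-0.156,-0.067,0],"rotation":[0,0,0],"grip":-1},{"dp":[-0.156,-0.067,0],"rotation":[0,0,0],"grip":-1},{"dp":[-0.156,-0.067,0],"rotation":[0,0,0],"grip":-1},{"dp":[-0.156,-0.067,0],"rotation":[0,0,0],"grip":-1},{"dp":[-0.156,-0.067,0],"rotation":[0,0,0],"grip":-1},{"dp":[-0.156,-0.067,0],"rotation":[0,0,0],"grip":-1},{"dp":[-0.156,-0.067,0],"rotation":[0,0,0],"grip":-1},{"dp":[0,0,0],"rotation":[0,0,0],"grip":-1},{"dp":[0,0,0.15],"rotation":[0,0,0],"grip":-1},{"dp":[0,0,0.2],"rotation":[0,0,0],"grip":-1},{"dp":[0,0,0.15],"rotation":[0,0,0],"grip":-1},{"dp":[0,0,0],"rotation":[0,0,0],"grip":-1},{"dp":[0,0,0],"rotation":[0,0,0],"grip":-1}]'
python3 -c "
from h import *
plan([517,-345,98],0,half=False);st()"
```

```text
t: 37.15
ee_pos: [517.7, -344.9, 114.5]
eef_rot: [2.218, 2.222, 0.0]
force: [-0.1, -0.5, -0.0]
grip_width: 49.5
finger_force: 20.0
dp [-0.0004 -0.0029  0.0658] rz 0.003 rows>= 0.3 tilt [0.003 0.003 0.   ] j [-0.77  0.76  1.57  0.    0.82 -0.77] F [-0.1 -0.5 -0. ]
t 37.15 p [ 517.7 -344.9  114.5] yaw 0.001 q [-0.77  0.76  1.57  0.    0.82 -0.77] F [-0.1 -0.5 -0. ] T [-0.1  -0.01 -0.03] w 49.5 ff 20.0
```

```bash
python3 -m handwheel '[{"dp":[0,0,0.04],"rotation":[0,0,0],"grip":-1},{"dp":[0,0,0.02],"rotation":[0,0,0],"grip":-1},{"dp":[0,0,0.006],"rotation":[0,0,0],"grip":-1},{"dp":[0,0,0],"rotation":[0,0,0],"grip":-1}]'
python3 -c "
from h import *
st()"
python3 -m handwheel '[{"dp":[0,0,0],"rotation":[0,0,0],"grip":0.55},{"dp":[0,0,0],"rotation":[0,0,0],"grip":0.55},{"dp":[0,0,0],"rotation":[0,0,0],"grip":0.55},{"dp":[0,0,-0.1],"rotation":[0,0,0],"grip":0.55},{"dp":[0,0,-0.15],"rotation":[0,0,0],"grip":0.55},{"dp":[0,0,-0.15],"rotation":[0,0,0],"grip":0.55},{"dp":[0,0,0],"rotation":[0,0,0],"grip":-1},{"dp":[0,0,0],"rotation":[0,0,0],"grip":-1},{"dp":[0,0,0],"rotation":[0,0,0],"grip":-1},{"dp":[0,0,0],"rotation":[0,0,0],"grip":-1},{"dp":[0,0,0],"rotation":[0,0,0],"grip":-1},{"dp":[0,0,0],"rotation":[0,0,0],"grip":-1},{"dp":[0,0,0],"rotation":[0,0,0],"grip":-1},{"dp":[0,0,0],"rotation":[0,0,0],"grip":-1},{"dp":[0,0,0],"rotation":[0,0,0],"grip":-1}]' 20
python3 -c "
from h import *
plan([517.5,-345,162],0,half=False);st()"
```

```text
t: 37.65
ee_pos: [516.8, -344.9, 97.8]
eef_rot: [2.221, 2.221, 0.0]
force: [-1.4, 2.0, 4.6]
grip_width: 49.7
finger_force: 20.0
t 37.65 p [ 516.8 -344.9   97.8] yaw 0.0 q [-0.77  0.78  1.57  0.    0.79 -0.77] F [-1.4  2.   4.6] T [0.16 0.22 0.07] w 49.7 ff 20.0
t: 39.52
ee_pos: [516.7, -344.9, 196.8]
eef_rot: [2.221, 2.221, -0.0]
force: [-0.1, -0.3, 0.1]
grip_width: 0.5
finger_force: 0.0
dp [-0.0004  0.0031  0.1393] rz -0.0 rows>= 0.6 tilt [ 0.  0. -0.] j [-0.77  0.64  1.53 -0.    0.98 -0.77] F [-0.1 -0.3  0.1]
t 39.52 p [ 516.7 -344.9  196.8] yaw -0.0 q [-0.77  0.64  1.53 -0.    0.98 -0.77] F [-0.1 -0.3  0.1] T [-0.11  0.02 -0.02] w 0.5 ff 0.0
```

```bash
python3 -m handwheel '[{"dp":[0,0,0.1],"rotation":[0,0,0],"grip":-1},{"dp":[0,0,0.04],"rotation":[0,0,0],"grip":-1},{"dp":[0,0,0.02],"rotation":[0,0,0],"grip":-1},{"dp":[0,0,0.012],"rotation":[0,0,0],"grip":-1},{"dp":[0,0,0.01],"rotation":[0,0,0],"grip":-1},{"dp":[0,0,0.008],"rotation":[0,0,0],"grip":-1},{"dp":[0,0,0.006],"rotation":[0,0,0],"grip":-1},{"dp":[0,0,0.004],"rotation":[0,0,0],"grip":-1},{"dp":[0,0,0.002],"rotation":[0,0,0],"grip":-1},{"dp":[0,0,0],"rotation":[0,0,0],"grip":-1},{"dp":[0,0,0],"rotation":[0,0,0],"grip":-1}]'
python3 -c "
from h import *
st()"
```

```text
t: 40.9
ee_pos: [516.9, -344.9, 149.1]
eef_rot: [2.22, 2.221, -0.0]
force: [-3.1, 1.7, 11.4]
grip_width: 0.3
finger_force: 6.1
t 40.9 p [ 516.9 -344.9  149.1] yaw 0.0 q [-0.77  0.71  1.55 -0.    0.88 -0.77] F [-3.1  1.7 11.4] T [0.35 0.59 0.02] w 0.3 ff 6.1
```

```bash
python3 -m handwheel '[{"dp":[0,0,0.004],"rotation":[0,0,0],"grip":-1},{"dp":[0,0,0],"rotation":[0,0,0],"grip":-1},{"dp":[0,0,0],"rotation":[0,0,0],"grip":-1},{"dp":[0,0,-0.1],"rotation":[0,0,0],"grip":-1},{"dp":[0,0,-0.2],"rotation":[0,0,0],"grip":0.6},{"dp":[0,0,-0.2],"rotation":[0,0,0],"grip":0.6},{"dp":[0,0,-0.1],"rotation":[0,0,0],"grip":0.6},{"dp":[0.1615,-0.04,0],"rotation":[0,0,0],"grip":0.6},{"dp":[0.1615,-0.04,0],"rotation":[0,0,0],"grip":0.6},{"dp":[0.1615,-0.04,0],"rotation":[0,0,0],"grip":0.6},{"dp":[0.1615,-0.04,0],"rotation":[0,0,0],"grip":0.6},{"dp":[0.1615,-0.04,0],"rotation":[0,0,0],"grip":0.6},{"dp":[0.1615,-0.04,0],"rotation":[0,0,0],"grip":0.6},{"dp":[0.1615,-0.04,0],"rotation":[0,0,0],"grip":0.6},{"dp":[0.1615,-0.04,0],"rotation":[0,0,0],"grip":0.6},{"dp":[0,0,0],"rotation":[0,0,0],"grip":0.6},{"dp":[0,0,0],"rotation":[0,0,0],"grip":0.6}]'
python3 - <<'E'
from pots import *
st(); f=wrist(); cv2.imwrite("pics/w5.png",f["frame"][:,:,::-1])
g=ctrl.grab_frame("side")
for c,ff in [("wrist",f),("side",g)]:
  for t,z in [("scanner",69),("scan_window",16),("rest",0),("pot1",5),("tray_label",25),("tray",0)]:
    print(c,t,[(np.round(d["position"]).tolist(),np.round(atz(ff,d["position"],z)[:2],1),round(d["score"],2)) for d in ctrl.landmark_of(c,t)])
print(pots(g,ztop=79))
E
```

```text
t: 43.02
ee_pos: [437.5, -22.3, 295.9]
eef_rot: [2.219, 2.22, 0.001]
force: [0.7, -0.3, 0.2]
grip_width: 69.4
finger_force: 0.0
t 43.02 p [437.5 -22.3 295.9] yaw 0.001 q [-0.31  0.27  1.88 -0.    0.99 -0.31] F [ 0.7 -0.3  0.2] T [-0.05  0.04  0.01] w 69.4 ff 0.0
wrist scanner [([311.0, 125.0], array([436.3,  44.6]), 0.6)]
wrist scan_window [([314.0, 72.0], array([438.8,  84.4]), 0.82)]
wrist rest []
wrist pot1 [([390.0, 417.0], array([ 520. , -257.2]), 0.64)]
wrist tray_label []
wrist tray [([387.0, 417.0], array([ 517.6, -262.1]), 0.71)]
side scanner [([292.0, 224.0], array([427.5,  48.2]), 0.61), ([357.0, 363.0], array([ 506.8, -343.8]), 0.6)]
side scan_window [([297.0, 231.0], array([439.5,  82.3]), 0.68), ([300.0, 183.0], array([467.4, 287.9]), 0.66)]
side rest [([297.0, 247.0], array([436.9,  39.5]), 0.78)]
side pot1 [([354.0, 342.0], array([ 520.7, -255.8]), 0.95), ([359.0, 384.0], array([ 512.7, -348.4]), 0.76)]
side tray_label [([311.0, 364.0], array([ 429.7, -308.9]), 0.94)]
side tray [([354.0, 364.0], array([ 511.9, -301.6]), 0.79)]
[([211.7, 172.3], 2808, [232.2, 276.1, 79.0]), ([490.5, 299.9], 1323, [789.7, -243.0, 79.0]), ([354.2, 322.5], 354, [515.9, -264.3, 79.0]), ([362.8, 362.0], 435, [514.8, -350.2, 79.0])]
```

View pics/w5.png

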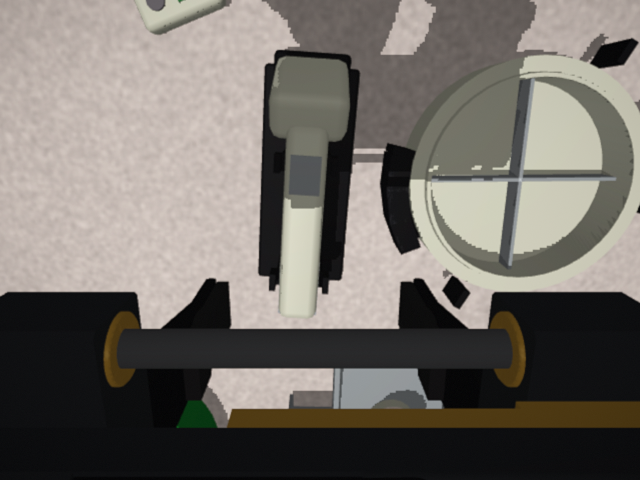

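The wrist view shows the handle from (308,130) to (298,310) on the rest. It also shows the carrier's cross, with arm ends at (525,80), (508,265), (432,178) and (613,178). I'll get scanner and carrier poses from those.

```bash
python3 - <<'E'
from pots import *
f=wrist(); im=f["frame"]
d=ctrl.cut_out("wrist","scanner")[0]; m=d["mask"]
c=[];
for r in range(150,300,10):
    x=np.nonzero(m[r])[0]
    if len(x): c.append(atz(f,(x.mean(),r),76)[:2]); print(r,x.min(),x.max(),end=" ")
ys=np.nonzero(m)[0]; print("rows",ys.min(),ys.max())
c=np.array(c);k=np.polyfit(c[:,1],c[:,0],1); print("\nline x=",k,"yaw",np.pi/2-np.arctan(k[0]))
for r in (300,305,310,315): print("end",r,atz(f,(298,r),83)[:2],atz(f,(298,r),69)[:2])
P=[atz(f,p,28)[:2] for p in [(525,82),(508,262),(434,178),(611,178)]]
print(P); 
g=im.copy();cv2.imwrite("pics/car.png",cv2.resize(im[40:300,370:640,::-1],None,fx=2,fy=2))
E
```

```text
150 288 329 160 287 328 170 287 328 180 286 327 190 286 326 200 285 325 210 285 324 220 285 324 230 284 323 240 284 322 250 283 322 260 282 321 270 282 321 280 281 320 290 281 320 rows 51 319

line x= [6.31787749e-02 4.31604527e+02] yaw 1.5077014116789893
end 300 [425.04359438 -85.80604637] [424.48674867 -92.1984937 ]
end 305 [424.99911912 -90.02519234] [424.44023682 -96.61084116]
end 310 [424.95433232 -94.273893  ] [ 424.39339916 -101.05409668]
end 315 [424.90923069 -98.55246   ] [ 424.34623225 -105.52858615]
[array([604.85187703,  76.87173097]), array([610.09623861, -74.30533616]), array([538.49623294,   0.61339425]), array([6.87601186e+02, 5.57494072e-01])]
```

View pics/car.png

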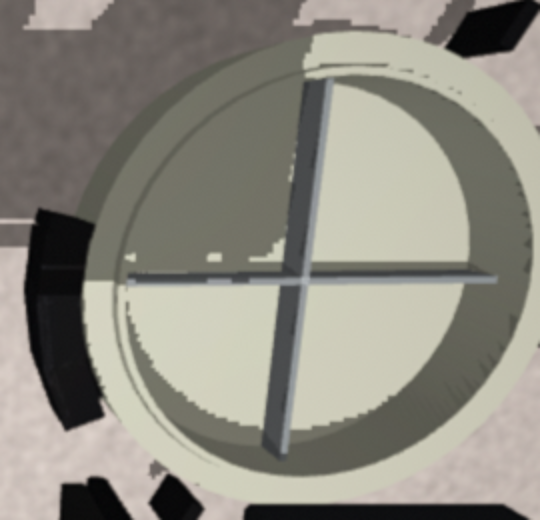

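```bash
python3 - <<'E'
from h import *
f=wrist()
P=[atz(f,p,28)[:2] for p in [(534.5,80),(513,267.5),(434,180.5),(618.5,180),(522.5,180.5)]]
for p in P: print(p)
a=P[0]-P[1];b=P[3]-P[2];print(np.arctan2(-a[0],a[1]),np.arctan2(b[1],b[0]))
plan([430.5,-21,120],-0.063,half=False)
E
```

```text
[612.19582175  78.44295367]
[615.23731836 -79.44881146]
[538.6718075  -1.4334958]
[694.28418837  -1.06035339]
[613.33328474  -1.45749331]
0.019260792293649857 0.002397892041747718
dp [ 0.0032 -0.025   0.7011] rz 0.126 rows>= 2.8 tilt [ 0.  0. -0.] j [-0.31  0.27  1.88  0.    0.99 -0.31] F [-0.3 -0.1  0.6]
```

```bash
python3 -m handwheel '[{"dp":[0.003,-0.025,0],"rotation":[0,0,0.126],"grip":0.4},{"dp":[0,0,0.2],"rotation":[0,0,0],"grip":0.4},{"dp":[0,0,0.2],"rotation":[0,0,0],"grip":0.4},{"dp":[0,0,0.15],"rotation":[0,0,0],"grip":0.4},{"dp":[0,0,0.1],"rotation":[0,0,0],"grip":0.4},{"dp":[0,0,0.05],"rotation":[0,0,0],"grip":0.4},{"dp":[0,0,0],"rotation":[0,0,0],"grip":0.4},{"dp":[0,0,0],"rotation":[0,0,0],"grip":0.4}]'
python3 - <<'E'
from h import *
plan([430.5,-21,120],-0.063,half=False); st()
E
```

```text
t: 44.88
ee_pos: [431.0, -21.2, 121.0]
eef_rot: [2.289, 2.15, 0.001]
force: [-0.5, 0.2, -0.3]
grip_width: 61.2
finger_force: 0.0
dp [ 0.0008 -0.0021  0.0039] rz 0.0 rows>= 0.0 tilt [ 0.003  0.001 -0.   ] j [-0.31  0.61  2.05 -0.    0.48 -0.25] F [-0.5  0.2 -0.3]
t 44.88 p [431.  -21.2 121. ] yaw -0.063 q [-0.31  0.61  2.05 -0.    0.48 -0.25] F [-0.5  0.2 -0.3] T [-0.14 -0.02  0.02] w 61.2 ff 0.0
```

```bash
python3 -m handwheel '[{"dp":[0,0,0.004],"rotation":[0,0,0],"grip":-1},{"dp":[0,0,0],"rotation":[0,0,0],"grip":-1},{"dp":[0,0,0],"rotation":[0,0,0],"grip":-1},{"dp":[0,0,0],"rotation":[0,0,0],"grip":-1},{"dp":[0,0,0],"rotation":[0,0,0],"grip":-1},{"dp":[0,0,0],"rotation":[0,0,0],"grip":-1}]' 30
python3 -c "
from h import *
st()"
python3 -m handwheel '[{"dp":[0,0,-0.03],"rotation":[0,0,0],"grip":-1},{"dp":[0,0,-0.06],"rotation":[0,0,0],"grip":-1},{"dp":[0,0,-0.15],"rotation":[0,0,0],"grip":-1},{"dp":[0,0,-0.2],"rotation":[0,0,0],"grip":-1},{"dp":[0,0,0],"rotation":[0,0,0],"grip":-1},{"dp":[0,0,0],"rotation":[0,0,0],"grip":-1}]'
python3 - <<'E'
from h import *
st()
f=wrist();g=ctrl.grab_frame("side");cv2.imwrite("pics/w6.png",np.vstack([f["frame"][:330,:,::-1],g["frame"][150:420,:,::-1]]))
for c,ff in [("wrist",f),("side",g)]:
  for t,z in [("scanner",179),("scan_window",126),("tray_label",25)]:
    print(c,t,[(np.round(d["position"]).tolist(),np.round(atz(ff,d["position"],z)[:2],1),round(d["score"],2)) for d in ctrl.landmark_of(c,t)])
E
```

```text
t: 45.62
ee_pos: [430.4, -21.1, 119.4]
eef_rot: [-2.29, -2.151, 0.0]
force: [0.3, 0.2, 4.4]
grip_width: 29.7
finger_force: 30.0
t 45.62 p [430.4 -21.1 119.4] yaw -0.063 q [-0.31  0.61  2.05 -0.    0.48 -0.25] F [0.3 0.2 4.4] T [-0.08  0.19  0.02] w 29.7 ff 30.0
t: 46.38
ee_pos: [429.9, -20.9, 229.0]
eef_rot: [-2.29, -2.15, 0.001]
force: [0.4, 0.1, -1.6]
grip_width: 29.9
finger_force: 30.0
t 46.38 p [429.9 -20.9 229. ] yaw -0.063 q [-0.31  0.38  1.97 -0.    0.79 -0.25] F [ 0.4  0.1 -1.6] T [-0.14  0.09  0.02] w 29.9 ff 30.0
wrist scanner [([314.0, 140.0], array([434.7,  46.1]), 0.68)]
wrist scan_window []
wrist tray_label []
side scanner [([290.0, 186.0], array([426.6,  47.4]), 0.7), ([302.0, 183.0], array([454.1,  53. ]), 0.23)]
side scan_window [([415.0, 227.0], array([684.4, -64. ]), 0.47), ([295.0, 245.0], array([422.5, -88. ]), 0.26)]
side tray_label [([308.0, 365.0], array([ 423.5, -309.4]), 0.96)]
```

View pics/w6.png

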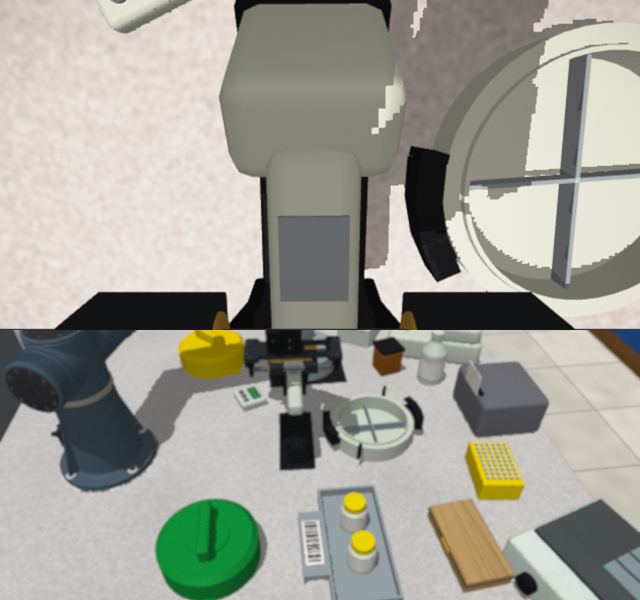

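The view shows the scanner level in the gripper, the two pots in the tray, and nothing disturbed. I'll turn it to yaw 2.7 (tool 1.13) and move to the scan pose.

```bash
python3 -m handwheel '[{"dp":[0,0,0],"rotation":[0,0,-0.298],"grip":-1},{"dp":[0,0,0],"rotation":[0,0,-0.298],"grip":-1},{"dp":[0,0,0],"rotation":[0,0,-0.298],"grip":-1},{"dp":[0,0,0],"rotation":[0,0,-0.298],"grip":-1},{"dp":[0,0,0],"rotation":[0,0,-0.298],"grip":-1},{"dp":[0,0,0],"rotation":[0,0,-0.298],"grip":-1},{"dp":[0,0,0],"rotation":[0,0,-0.298],"grip":-1},{"dp":[0,0,0],"rotation":[0,0,-0.298],"grip":-1},{"dp":[0,0,0],"rotation":[0,0,0],"grip":-1}]'
python3 - <<'E'
from h import *
st();plan([576,-377,206.5],1.13,half=False)
E
```

```text
t: 47.9
ee_pos: [430.5, -21.1, 229.1]
eef_rot: [-0.691, -3.064, -0.0]
force: [-0.4, -0.6, -1.1]
grip_width: 29.6
finger_force: 30.0
t 47.9 p [430.5 -21.1 229.1] yaw 1.127 q [-0.31  0.38  1.97  0.    0.79 -1.44] F [-0.4 -0.6 -1.1] T [-0.02 -0.01  0.04] w 29.6 ff 30.0
dp [-1.1368 -1.036   0.0899] rz -0.006 rows>= 4.5 tilt [ 0. -0.  0.] j [-0.31  0.38  1.97  0.    0.79 -1.44] F [-0.4 -0.6 -1.1]
```

```bash
python3 -m handwheel '[{"dp":[-0.1137,-0.1036,0],"rotation":[0,0,0],"grip":-1},{"dp":[-0.1137,-0.1036,0],"rotation":[0,0,0],"grip":-1},{"dp":[-0.1137,-0.1036,0],"rotation":[0,0,0],"grip":-1},{"dp":[-0.1137,-0.1036,0],"rotation":[0,0,0],"grip":-1},{"dp":[-0.1137,-0.1036,0],"rotation":[0,0,0],"grip":-1},{"dp":[-0.1137,-0.1036,0],"rotation":[0,0,0],"grip":-1},{"dp":[-0.1137,-0.1036,0],"rotation":[0,0,0],"grip":-1},{"dp":[-0.1137,-0.1036,0],"rotation":[0,0,0],"grip":-1},{"dp":[-0.1137,-0.1036,0],"rotation":[0,0,0],"grip":-1},{"dp":[-0.1137,-0.1036,0],"rotation":[0,0,0],"grip":-1},{"dp":[0,0,0.03],"rotation":[0,0,0],"grip":-1},{"dp":[0,0,0.03],"rotation":[0,0,0],"grip":-1},{"dp":[0,0,0.03],"rotation":[0,0,0],"grip":-1},{"dp":[0,0,0],"rotation":[0,0,0],"grip":-1},{"dp":[0,0,0],"rotation":[0,0,0],"grip":-1},{"dp":[0,0,0],"rotation":[0,0,0],"grip":-1},{"dp":[0,0,0],"rotation":[0,0,0],"grip":-1}]'
python3 - <<'E'
from h import *
st();plan([576,-377,206.5],1.13,half=False)
s=ctrl.state();M=R.from_rotvec(s["eef_rot"]).as_matrix();spot=s["ee_pos"]+M@np.array([159,0,50.4+131]);print("spot",spot)
f=wrist();g=ctrl.grab_frame("side");tp=ctrl.grab_frame("top")
cv2.imwrite("pics/sc.png",np.vstack([f["frame"][:300,:,::-1],g["frame"][180:480,:,::-1]]))
for c,ff in [("wrist",f),("side",g),("top",tp)]:
  for t,z in [("scanner",156),("scan_window",103),("scan_spot",25),("tray_label",25)]:
    print(c,t,[(np.round(d["position"]).tolist(),np.round(atz(ff,d["position"],z)[:2],1),round(d["score"],2)) for d in ctrl.landmark_of(c,t)])
E
```

```text
t: 50.02
ee_pos: [576.8, -376.8, 207.2]
eef_rot: [0.688, 3.065, -0.001]
force: [0.4, 0.2, -1.5]
grip_width: 29.7
finger_force: 30.0
t 50.02 p [ 576.8 -376.8  207.2] yaw 1.129 q [-0.74  0.71  1.33 -0.    1.1  -1.87] F [ 0.4  0.2 -1.5] T [-0.03 -0.09  0.02] w 29.7 ff 30.0
dp [ 0.0026 -0.0021  0.0028] rz -0.002 rows>= 0.0 tilt [-0.     0.001 -0.   ] j [-0.74  0.71  1.33 -0.    1.1  -1.87] F [ 0.4  0.2 -1.5]
spot [ 433.15834862 -308.91119768   25.68757387]
wrist scanner [([313.0, 140.0], array([ 517.1, -348.4]), 0.64)]
wrist scan_window []
wrist scan_spot []
wrist tray_label []
side scanner [([365.0, 333.0], array([ 513.9, -345.8]), 0.82)]
side scan_window [([343.0, 349.0], array([ 481.2, -336.2]), 0.97), ([352.0, 364.0], array([ 492. , -367.8]), 0.43)]
side scan_spot []
side tray_label [([312.0, 364.0], array([ 431.4, -308.7]), 0.66)]
top scanner []
top scan_window [([465.0, 221.0], array([ 482.9, -333.1]), 0.57)]
top scan_spot [([174.0, 232.0], array([475.2, 298.9]), 0.73)]
top tray_label [([441.0, 249.0], array([ 437.6, -303.1]), 0.71)]
```

View pics/sc.png

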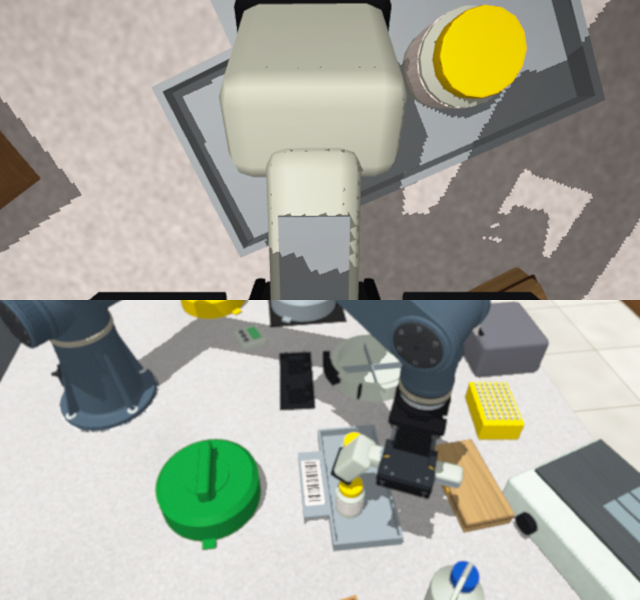

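The pictures show the scanner head over the tray, looking at the label at (311,483 in the stack), clear of both pots. I'll nudge it 5 mm forward, hold, then check.

```bash
python3 -m handwheel '[{"dp":[0.02,0,0],"rotation":[0,0,0],"grip":-1},{"dp":[0,0,0],"rotation":[0,0,0],"grip":-1},{"dp":[0,0,0],"rotation":[0,0,0],"grip":-1},{"dp":[0,0,0],"rotation":[0,0,0],"grip":-1},{"dp":[0,0,0],"rotation":[0,0,0],"grip":-1},{"dp":[0,0,0],"rotation":[0,0,0],"grip":-1},{"dp":[0,0,0],"rotation":[0,0,0],"grip":-1},{"dp":[0,0,0],"rotation":[0,0,0],"grip":-1},{"dp":[0,0,0],"rotation":[0,0,0],"grip":-1},{"dp":[0,0,0],"rotation":[0,0,0],"grip":-1},{"dp":[0,0,0],"rotation":[0,0,0],"grip":-1},{"dp":[0,0,0],"rotation":[0,0,0],"grip":-1},{"dp":[0,0,0],"rotation":[0,0,0],"grip":-1}]'
python3 - <<'E'
from pots import *
g=ctrl.grab_frame("side");tp=ctrl.grab_frame("top")
rs=[]
for c,ff in [("side",g),("top",tp)]:
    d=ctrl.landmark_of(c,"scan_window")[:1]
    print(c,d,pots(ff,ztop=79))
    if d: rs.append(ray(ff,d[0]["position"]))
if len(rs)==2: print("window",tri(rs))
plan([430.4,-21.1,229],-0.063,half=False)
E
```

```text
t: 52.4
ee_pos: [572.1, -374.6, 206.8]
eef_rot: [-0.688, -3.065, 0.0]
force: [0.0, -0.3, -2.2]
grip_width: 30.0
finger_force: 30.0
side [{'position': [337.3, 347.4], 'score': 0.85}] [([211.7, 172.4], 2780, [232.2, 276.1, 79.0]), ([490.5, 299.9], 1311, [789.5, -243.2, 79.0]), ([351.5, 367.1], 344, [493.6, -357.8, 79.0])]
top [{'position': [466.2, 222.5], 'score': 0.74}] [([135.6, 349.5], 6353, [221.3, 347.4, 79.0])]
window [ 475.63678917 -333.4348208   106.78172369]
dp [ 1.1172  1.036  -0.0889] rz 2.384 rows>= 6.6 tilt [-0.  0.  0.] j [-0.74  0.7   1.35 -0.    1.09 -1.87] F [-0.1 -0.6 -1.6]
```

```bash
python3 -m handwheel '[{"dp":[0,0,-0.045],"rotation":[0,0,0],"grip":-1},{"dp":[0,0,-0.045],"rotation":[0,0,0],"grip":-1},{"dp":[0.1117,0.1036,0],"rotation":[0,0,0],"grip":-1},{"dp":[0.1117,0.1036,0],"rotation":[0,0,0],"grip":-1},{"dp":[0.1117,0.1036,0],"rotation":[0,0,0],"grip":-1},{"dp":[0.1117,0.1036,0],"rotation":[0,0,0],"grip":-1},{"dp":[0.1117,0.1036,0],"rotation":[0,0,0],"grip":-1},{"dp":[0.1117,0.1036,0],"rotation":[0,0,0],"grip":-1},{"dp":[0.1117,0.1036,0],"rotation":[0,0,0],"grip":-1},{"dp":[0.1117,0.1036,0],"rotation":[0,0,0],"grip":-1},{"dp":[0.1117,0.1036,0],"rotation":[0,0,0],"grip":-1},{"dp":[0.1117,0.1036,0],"rotation":[0,0,0],"grip":-1}]'
python3 -m handwheel '[{"dp":[0,0,0],"rotation":[0,0,0.298],"grip":-1},{"dp":[0,0,0],"rotation":[0,0,0.298],"grip":-1},{"dp":[0,0,0],"rotation":[0,0,0.298],"grip":-1},{"dp":[0,0,0],"rotation":[0,0,0.298],"grip":-1},{"dp":[0,0,0],"rotation":[0,0,0.298],"grip":-1},{"dp":[0,0,0],"rotation":[0,0,0.298],"grip":-1},{"dp":[0,0,0],"rotation":[0,0,0.298],"grip":-1},{"dp":[0,0,0],"rotation":[0,0,0.298],"grip":-1},{"dp":[0,0,0],"rotation":[0,0,0],"grip":-1},{"dp":[0,0,0],"rotation":[0,0,0],"grip":-1}]'
python3 - <<'E'
from pots import *
st();plan([430.4,-21.1,119.4],-0.063,half=False)
g=ctrl.grab_frame("side")
print(pots(g,ztop=79))
print([(np.round(d["position"]).tolist(),np.round(atz(g,d["position"],5)[:2],1),round(d["score"],2)) for d in ctrl.landmark_of("side","pot1")])
E
```

```text
t: 54.1
ee_pos: [430.8, -20.3, 230.5]
eef_rot: [0.688, 3.062, -0.0]
force: [0.2, -0.1, -2.8]
grip_width: 29.6
finger_force: 30.0
t: 55.35
ee_pos: [430.8, -21.2, 229.8]
eef_rot: [2.287, 2.152, 0.001]
force: [0.4, 0.1, -1.3]
grip_width: 29.6
finger_force: 30.0
t 55.35 p [430.8 -21.2 229.8] yaw -0.061 q [-0.31  0.38  1.97 -0.    0.8  -0.25] F [ 0.4  0.1 -1.3] T [-0.17  0.09  0.02] w 29.6 ff 30.0
dp [ 0.0006 -0.0021  0.4417] rz 0.005 rows>= 1.8 tilt [ 0.002  0.001 -0.   ] j [-0.31  0.38  1.97 -0.    0.8  -0.25] F [ 0.4  0.1 -1.3]
[([211.7, 172.3], 2808, [232.2, 276.1, 79.0]), ([490.5, 299.9], 1324, [789.7, -243.0, 79.0]), ([354.2, 322.5], 355, [515.9, -264.4, 79.0]), ([350.4, 365.2], 437, [492.4, -353.8, 79.0])]
[([343.0, 386.0], array([ 484. , -348.8]), 0.95), ([349.0, 341.0], array([ 511.7, -251.1]), 0.94)]
```

The second pot was knocked about 24 mm but still stands in the tray at (490,-351). Now I'll put the scanner back on its rest.

```bash
python3 -m handwheel '[{"dp":[0.0006,-0.002,0.15],"rotation":[0,0,0.005],"grip":-1},{"dp":[0,0,0.12],"rotation":[0,0,0],"grip":-1},{"dp":[0,0,0.06],"rotation":[0,0,0],"grip":-1},{"dp":[0,0,0.04],"rotation":[0,0,0],"grip":-1},{"dp":[0,0,0],"rotation":[0,0,0],"grip":-1},{"dp":[0,0,0],"rotation":[0,0,0],"grip":-1}]'
python3 -c "
from h import *
st();plan([430.4,-21.1,119.4],-0.063,half=False)"
```

```text
t: 56.2
ee_pos: [430.4, -21.0, 137.2]
eef_rot: [2.292, 2.147, 0.001]
force: [-0.0, -0.4, -2.0]
grip_width: 30.1
finger_force: 30.0
t 56.2 p [430.4 -21.  137.2] yaw -0.065 q [-0.31  0.57  2.04  0.    0.53 -0.24] F [-0.  -0.4 -2. ] T [-0.2   0.11 -0.03] w 30.1 ff 30.0
dp [-0.0002  0.      0.0712] rz -0.005 rows>= 0.3 tilt [ 0.002  0.001 -0.   ] j [-0.31  0.57  2.04  0.    0.53 -0.24] F [-0.  -0.4 -2. ]
```

```bash
python3 -m handwheel '[{"dp":[0,0,0.03],"rotation":[0,0,-0.005],"grip":-1},{"dp":[0,0,0.025],"rotation":[0,0,0],"grip":-1},{"dp":[0,0,0.015],"rotation":[0,0,0],"grip":-1},{"dp":[0,0,0],"rotation":[0,0,0],"grip":-1}]'
python3 -c "
from h import *
st()"
python3 -m handwheel '[{"dp":[0,0,0],"rotation":[0,0,0],"grip":0.4},{"dp":[0,0,0],"rotation":[0,0,0],"grip":0.4},{"dp":[0,0,0],"rotation":[0,0,0],"grip":0.4},{"dp":[0,0,0],"rotation":[0,0,0],"grip":0.4},{"dp":[0,0,-0.1],"rotation":[0,0,0],"grip":0.4},{"dp":[0,0,-0.2],"rotation":[0,0,0],"grip":0.4},{"dp":[0,0,-0.25],"rotation":[0,0,0],"grip":0.4},{"dp":[0,0,-0.15],"rotation":[0,0,0],"grip":0.4},{"dp":[0,0,0],"rotation":[0,0,0],"grip":0.4},{"dp":[0,0,0],"rotation":[0,0,0],"grip":0.4}]'
python3 - <<'E'
from h import *
st();plan([480,310.1,300],-0.555,half=False)
f=wrist();cv2.imwrite("pics/w7.png",f["frame"][:330,:,::-1])
for t,z in [("scanner",69),("scan_window",16)]:
    print(t,[(np.round(d["position"]).tolist(),np.round(atz(f,d["position"],z)[:2],1),round(d["score"],2)) for d in ctrl.landmark_of("wrist",t)])
d=ctrl.cut_out("wrist","scanner")[0]; m=d["mask"]
c=np.array([atz(f,(np.nonzero(m[r])[0].mean(),r),76)[:2] for r in range(150,300,10)])
print(np.polyfit(c[:,1],c[:,0],1),np.nonzero(m)[0].min(),np.nonzero(m)[0].max())
E
```

```text
t: 56.7
ee_pos: [429.9, -20.9, 119.4]
eef_rot: [-2.29, -2.15, 0.0]
force: [-1.1, 0.1, 2.1]
grip_width: 29.6
finger_force: 30.0
t 56.7 p [429.9 -20.9 119.4] yaw -0.063 q [-0.31  0.61  2.05 -0.    0.48 -0.25] F [-1.1  0.1  2.1] T [-0.14  0.17 -0.02] w 29.6 ff 30.0
t: 57.95
ee_pos: [429.2, -20.7, 293.7]
eef_rot: [-2.289, -2.15, 0.001]
force: [0.6, -0.2, -0.5]
grip_width: 60.9
finger_force: 0.0
t 57.95 p [429.2 -20.7 293.7] yaw -0.063 q [-0.31  0.26  1.9  -0.    0.98 -0.25] F [ 0.6 -0.2 -0.5] T [-0.05  0.06  0.03] w 60.9 ff 0.0
dp [ 1.3334  0.1193 -0.0251] rz 0.984 rows>= 5.3 tilt [-0.003 -0.001 -0.   ] j [-0.31  0.26  1.9  -0.    0.98 -0.25] F [ 0.6 -0.2 -0.5]
scanner [([314.0, 126.0], array([434.1,  45.8]), 0.81)]
scan_window [([317.0, 74.0], array([438.9,  84.3]), 0.55)]
[5.81124601e-02 4.32033833e+02] 54 322
```

View pics/w7.png

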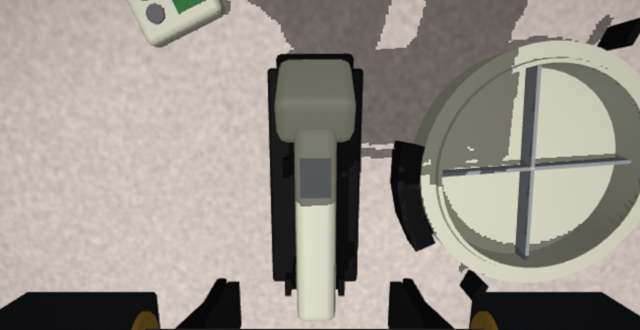

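The view shows the scanner seated on the rest, in the same place as before (head at (315,100), handle end at (316,318)). Next is the lid.

```bash
python3 -m handwheel '[{"dp":[0.1905,0.017,0],"rotation":[0,0,0],"grip":0.6},{"dp":[0.1905,0.017,0],"rotation":[0,0,0],"grip":0.6},{"dp":[0.1905,0.017,0],"rotation":[0,0,0],"grip":0.6},{"dp":[0.1905,0.017,0],"rotation":[0,0,0],"grip":0.6},{"dp":[0.1905,0.017,0],"rotation":[0,0,0],"grip":0.6},{"dp":[0.1905,0.017,0],"rotation":[0,0,0],"grip":0.6},{"dp":[0.1905,0.017,0],"rotation":[0,0,0],"grip":0.6},{"dp":[0,0,0],"rotation":[0,0,0.246],"grip":0.6},{"dp":[0,0,0],"rotation":[0,0,0.246],"grip":0.6},{"dp":[0,0,0],"rotation":[0,0,0.246],"grip":0.6},{"dp":[0,0,0],"rotation":[0,0,0.246],"grip":0.6},{"dp":[0,0,0],"rotation":[0,0,0],"grip":0.6},{"dp":[0,0,0],"rotation":[0,0,0],"grip":0.6}]'
python3 - <<'E'
from h import *
st();plan([480,310.1,139.4],-0.555,half=False)
f=wrist();cv2.imwrite("pics/w8.png",f["frame"][:330,:,::-1])
print([(np.round(atz(f,d["position"],3)[:2],1),round(d["score"],2)) for d in ctrl.landmark_of("wrist","lid")])
E
```

```text
t: 59.78
ee_pos: [480.5, 309.8, 293.4]
eef_rot: [-2.744, -1.53, 0.002]
force: [0.3, 0.4, 0.9]
grip_width: 70.0
finger_force: 0.0
t 59.77 p [480.5 309.8 293.4] yaw -0.553 q [ 0.38  0.45  1.57 -0.    1.12  0.93] F [0.3 0.4 0.9] T [-0.1   0.11 -0.  ] w 70.0 ff 0.0
dp [ 0.0008 -0.0016  0.6162] rz 0.003 rows>= 2.5 tilt [-0.002  0.003 -0.   ] j [ 0.38  0.45  1.57 -0.    1.12  0.93] F [0.3 0.4 0.9]
[(array([478.6, 312.2]), 0.83), (array([224.3, 361.6]), 0.7)]
```

View pics/w8.png

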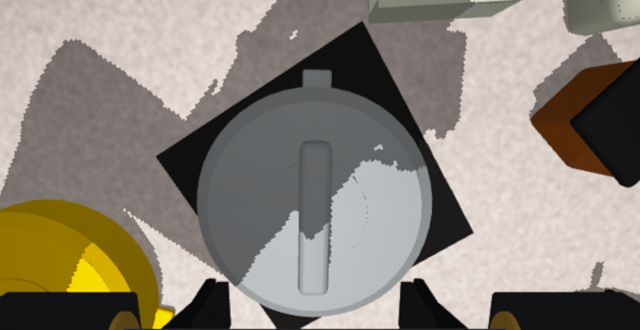

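The lid lies on the mat where it was left, with the bar from (315,142) to (315,294) in line with the gripper. I'll grasp and lift it.

```bash
python3 -m handwheel '[{"dp":[0,0,0.2],"rotation":[0,0,0],"grip":0.6},{"dp":[0,0,0.2],"rotation":[0,0,0],"grip":0.6},{"dp":[0,0,0.1],"rotation":[0,0,0],"grip":0.6},{"dp":[0,0,0.07],"rotation":[0,0,0],"grip":0.6},{"dp":[0,0,0.03],"rotation":[0,0,0],"grip":0.6},{"dp":[0,0,0],"rotation":[0,0,0],"grip":0.6},{"dp":[0,0,0],"rotation":[0,0,0],"grip":0.6}]'
python3 -c "
from h import *
st();plan([480,310.1,139.4],-0.555,half=False)"
python3 -m handwheel '[{"dp":[0,0,0.008],"rotation":[0,0,0],"grip":0.6},{"dp":[0,0,0],"rotation":[0,0,0],"grip":-1},{"dp":[0,0,0],"rotation":[0,0,0],"grip":-1},{"dp":[0,0,0],"rotation":[0,0,0],"grip":-1},{"dp":[0,0,0],"rotation":[0,0,0],"grip":-1},{"dp":[0,0,0],"rotation":[0,0,0],"grip":-1},{"dp":[0,0,0],"rotation":[0,0,0],"grip":-1},{"dp":[0,0,0],"rotation":[0,0,0],"grip":-1},{"dp":[0,0,0],"rotation":[0,0,0],"grip":-1}]' 40
python3 -c "
from h import *
st();plan([480,310.1,139.4],-0.555,half=False)"
```

```text
t: 60.75
ee_pos: [481.3, 310.2, 145.3]
eef_rot: [2.745, 1.528, 0.004]
force: [0.0, -0.3, -0.6]
grip_width: 69.5
finger_force: 0.0
t 60.75 p [481.3 310.2 145.3] yaw -0.555 q [0.38 0.66 1.68 0.   0.79 0.93] F [ 0.  -0.3 -0.6] T [-0.1   0.07  0.02] w 69.5 ff 0.0
dp [-0.0032 -0.0044  0.0237] rz 0.0 rows>= 0.1 tilt [ 0.003 -0.004  0.   ] j [0.38 0.66 1.68 0.   0.79 0.93] F [ 0.  -0.3 -0.6]
t: 61.88
ee_pos: [480.6, 310.0, 142.2]
eef_rot: [-2.745, -1.528, 0.0]
force: [0.3, -0.7, 0.2]
grip_width: 21.8
finger_force: 39.9
t 61.88 p [480.6 310.  142.2] yaw -0.555 q [0.38 0.67 1.69 0.   0.79 0.93] F [ 0.3 -0.7  0.2] T [-0.06  0.16  0.06] w 21.8 ff 39.9
dp [-0.0007 -0.0022  0.0112] rz 0.0 rows>= 0.0 tilt [-0.  0. -0.] j [0.38 0.67 1.69 0.   0.79 0.93] F [ 0.3 -0.7  0.2]
```

```bash
python3 -m handwheel '[{"dp":[0,0,-0.06],"rotation":[0,0,0],"grip":-1},{"dp":[0,0,-0.15],"rotation":[0,0,0],"grip":-1},{"dp":[0,0,-0.2],"rotation":[0,0,0],"grip":-1},{"dp":[0,0,-0.2],"rotation":[0,0,0],"grip":-1},{"dp":[-0.0985,0.1363,0],"rotation":[0,0,0],"grip":-1},{"dp":[-0.0985,0.1363,0],"rotation":[0,0,0],"grip":-1},{"dp":[-0.0985,0.1363,0],"rotation":[0,0,0],"grip":-1},{"dp":[-0.0985,0.1363,0],"rotation":[0,0,0],"grip":-1},{"dp":[-0.0985,0.1363,0],"rotation":[0,0,0],"grip":-1},{"dp":[-0.0985,0.1363,0],"rotation":[0,0,0],"grip":-1},{"dp":[-0.0985,0.1363,0],"rotation":[0,0,0],"grip":-1},{"dp":[-0.0985,0.1363,0],"rotation":[0,0,0],"grip":-1},{"dp":[0,0,0],"rotation":[0,0,0],"grip":-1},{"dp":[0,0,0],"rotation":[0,0,0],"grip":-1}]'
python3 -c "
from h import *
st();plan([611.6,-1.6,200],-0.555,half=False)"
```

```text
t: 63.62
ee_pos: [607.7, -0.9, 294.7]
eef_rot: [-2.744, -1.526, 0.002]
force: [-0.4, 0.1, -2.9]
grip_width: 21.8
finger_force: 39.9
t 63.62 p [607.7  -0.9 294.7] yaw -0.556 q [-0.19  0.5   1.47  0.    1.17  0.37] F [-0.4  0.1 -2.9] T [-0.03  0.13  0.02] w 21.8 ff 39.9
dp [0.0059 0.0154 0.3788] rz -0.001 rows>= 1.5 tilt [-0.004  0.     0.   ] j [-0.19  0.5   1.47  0.    1.17  0.37] F [-0.4  0.1 -2.9]
```

```bash
python3 -m handwheel '[{"dp":[0.006,0.0154,0.1],"rotation":[0,0,0],"grip":-1},{"dp":[0,0,0.15],"rotation":[0,0,0],"grip":-1},{"dp":[0,0,0.1],"rotation":[0,0,0],"grip":-1},{"dp":[0,0,0.02],"rotation":[0,0,0],"grip":-1},{"dp":[0,0,0],"rotation":[0,0,0],"grip":-1},{"dp":[0,0,0],"rotation":[0,0,0],"grip":-1},{"dp":[0,0,0],"rotation":[0,0,0],"grip":-1}]'
python3 -c "
from h import *
st();plan([611.6,-1.6,181.5],-0.555,half=False)"
```

```text
t: 64.5
ee_pos: [613.2, -1.9, 203.5]
eef_rot: [2.744, 1.527, 0.003]
force: [0.0, -0.3, -2.7]
grip_width: 21.9
finger_force: 39.9
t 64.5 p [613.2  -1.9 203.5] yaw -0.555 q [-0.19  0.62  1.54  0.    0.98  0.37] F [ 0.  -0.3 -2.7] T [-0.13  0.08 -0.03] w 21.9 ff 39.9
dp [-0.0024 -0.0061  0.088 ] rz 0.0 rows>= 0.4 tilt [ 0.004 -0.002 -0.   ] j [-0.19  0.62  1.54  0.    0.98  0.37] F [ 0.  -0.3 -2.7]
```

```bash
python3 -m handwheel '[{"dp":[-0.002,-0.006,0.03],"rotation":[0,0,0],"grip":-1},{"dp":[0,0,0.025],"rotation":[0,0,0],"grip":-1},{"dp":[0,0,0],"rotation":[0,0,0],"grip":-1}]'
python3 -c "
from h import *
st()"
python3 -m handwheel '[{"dp":[0,0,0.016],"rotation":[0,0,0],"grip":-1},{"dp":[0,0,0.014],"rotation":[0,0,0],"grip":-1},{"dp":[0,0,0],"rotation":[0,0,0],"grip":-1},{"dp":[0,0,0],"rotation":[0,0,0],"grip":-1}]'
python3 -c "
from h import *
st();plan([611.1,-1.6,181.2],-0.555,half=False)"
```

```text
t: 64.88
ee_pos: [613.5, -2.5, 196.3]
eef_rot: [2.74, 1.524, 0.01]
force: [-6.5, -0.5, 33.8]
grip_width: 21.6
finger_force: 39.9
t 64.88 p [613.5  -2.5 196.3] yaw -0.555 q [-0.19  0.63  1.55 -0.    0.95  0.37] F [-6.5 -0.5 33.8] T [ 0.01  1.74 -0.16] w 21.6 ff 39.9
t: 65.38
ee_pos: [616.3, -3.5, 194.1]
eef_rot: [2.733, 1.522, 0.02]
force: [-8.6, -2.2, 55.2]
grip_width: 22.9
finger_force: 40.1
t 65.38 p [616.3  -3.5 194.1] yaw -0.555 q [-0.19  0.63  1.55 -0.    0.94  0.37] F [-8.6 -2.2 55.2] T [-0.11  2.25 -0.07] w 22.9 ff 40.1
dp [-0.0046 -0.0226  0.0511] rz 0.0 rows>= 0.2 tilt [ 0.036 -0.01   0.   ] j [-0.19  0.63  1.55 -0.    0.94  0.37] F [-8.6 -2.2 55.2]
```

The lid met something at lid height about 58. I think the lugs are above the open stops, since the back-off was small. I'll lift, turn clockwise 0.16 rad to the middle of the free window, re-centre and lower gently.

```bash
python3 -m handwheel '[{"dp":[0,0,-0.05],"rotation":[0,0,0],"grip":-1},{"dp":[0,0,-0.06],"rotation":[0,0,0],"grip":-1},{"dp":[0,0,0],"rotation":[0,0,0.16],"grip":-1},{"dp":[0,0,0],"rotation":[0,0,0.16],"grip":-1},{"dp":[0,0,0],"rotation":[0,0,0],"grip":-1},{"dp":[0,0,0],"rotation":[0,0,0],"grip":-1}]'
python3 - <<'E'
from h import *
st();plan([611.3,-1.6,201],-0.715,half=False)
f=ctrl.grab_frame("side");w=wrist()
cv2.imwrite("pics/s9.png",np.hstack([cv2.resize(f["frame"][170:300,280:460,::-1],(540,390)), cv2.resize(w["frame"][:330,160:480,::-1],(260,268))[:, :][0:268] if 0 else cv2.resize(w["frame"][:,:,::-1],(260,390))]))
E
```

```text
t: 66.12
ee_pos: [610.7, -1.5, 207.7]
eef_rot: [-2.857, -1.305, 0.002]
force: [-0.6, -0.6, -3.0]
grip_width: 21.7
finger_force: 39.5
t 66.12 p [610.7  -1.5 207.7] yaw -0.714 q [-0.19  0.61  1.55  0.    0.99  0.53] F [-0.6 -0.6 -3. ] T [-0.12  0.15  0.01] w 21.7 ff 39.5
dp [0.0011 0.0021 0.0267] rz 0.002 rows>= 0.1 tilt [-0.003  0.002 -0.   ] j [-0.19  0.61  1.55  0.    0.99  0.53] F [-0.6 -0.6 -3. ]
```

View pics/s9.png

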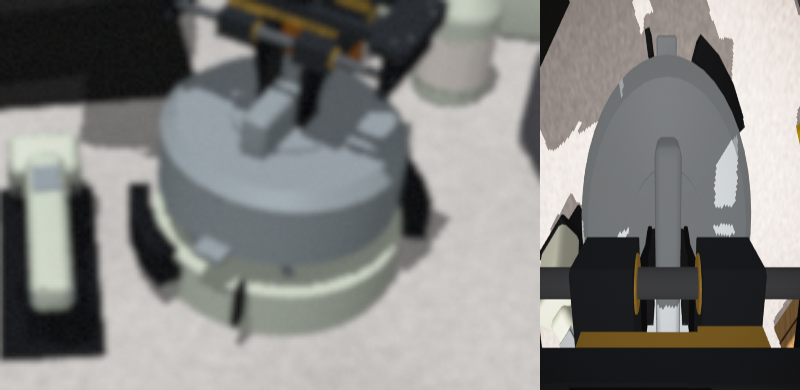

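The picture shows each lug now in the gap between its catch and the stop. Lowering.

```bash
python3 -m handwheel '[{"dp":[0.001,0.002,0.025],"rotation":[0,0,0],"grip":-1},{"dp":[0,0,0.02],"rotation":[0,0,0],"grip":-1},{"dp":[0,0,0],"rotation":[0,0,0],"grip":-1}]'
python3 -c "
from h import *
st()"
python3 -m handwheel '[{"dp":[0,0,0.02],"rotation":[0,0,0],"grip":-1},{"dp":[0,0,0.012],"rotation":[0,0,0],"grip":-1},{"dp":[0,0,0],"rotation":[0,0,0],"grip":-1},{"dp":[0,0,0],"rotation":[0,0,0],"grip":-1}]'
python3 -c "
from h import *
st();plan([611.3,-1.6,181],-0.715,half=False)"
```

```text
t: 66.6
ee_pos: [611.1, -1.6, 196.4]
eef_rot: [-2.857, -1.303, 0.002]
force: [0.5, 0.1, -3.1]
grip_width: 21.7
finger_force: 39.5
t 66.6 p [611.1  -1.6 196.4] yaw -0.715 q [-0.19  0.63  1.55  0.    0.96  0.53] F [ 0.5  0.1 -3.1] T [-0.11  0.1   0.03] w 21.7 ff 39.5
t: 67.1
ee_pos: [611.7, -1.7, 189.3]
eef_rot: [2.858, 1.304, 0.0]
force: [-0.7, 0.1, -3.3]
grip_width: 21.7
finger_force: 39.5
t 67.1 p [611.7  -1.7 189.3] yaw -0.715 q [-0.19  0.64  1.56  0.    0.95  0.53] F [-0.7  0.1 -3.3] T [-0.08  0.07 -0.03] w 21.7 ff 39.5
dp [-0.0007 -0.0015  0.0333] rz 0.0 rows>= 0.1 tilt [ 0. -0.  0.] j [-0.19  0.64  1.56  0.    0.95  0.53] F [-0.7  0.1 -3.3]
```

```bash
python3 -m handwheel '[{"dp":[-0.001,-0.001,0.016],"rotation":[0,0,0],"grip":-1},{"dp":[0,0,0],"rotation":[0,0,0],"grip":-1}]'
python3 -c "
from h import *
st()"
python3 -m handwheel '[{"dp":[0,0,0.01],"rotation":[0,0,0],"grip":-1},{"dp":[0,0,0.005],"rotation":[0,0,0],"grip":-1},{"dp":[0,0,0],"rotation":[0,0,0],"grip":-1}]'
python3 -c "
from h import *
st()"
```

```text
t: 67.35
ee_pos: [610.9, -1.7, 184.9]
eef_rot: [-2.858, -1.303, 0.001]
force: [-0.2, 0.0, -2.6]
grip_width: 21.9
finger_force: 39.5
t 67.35 p [610.9  -1.7 184.9] yaw -0.715 q [-0.19  0.64  1.56 -0.    0.94  0.53] F [-0.2  0.  -2.6] T [-0.07  0.12 -0.04] w 21.9 ff 39.5
t: 67.72
ee_pos: [611.2, -1.7, 181.4]
eef_rot: [2.858, 1.304, -0.0]
force: [0.1, -0.8, -3.8]
grip_width: 21.6
finger_force: 39.5
t 67.72 p [611.2  -1.7 181.4] yaw -0.715 q [-0.19  0.65  1.56 -0.    0.93  0.53] F [ 0.1 -0.8 -3.8] T [-0.07  0.11  0.07] w 21.6 ff 39.5
```

```bash
python3 -m handwheel '[{"dp":[0,0,0.005],"rotation":[0,0,0],"grip":-1},{"dp":[0,0,0],"rotation":[0,0,0],"grip":-1}]'
python3 -c "
from h import *
st()"
python3 -m handwheel '[{"dp":[0,0,0.005],"rotation":[0,0,0],"grip":-1},{"dp":[0,0,0],"rotation":[0,0,0],"grip":-1}]'
python3 -c "
from h import *
st()"
python3 -m handwheel '[{"dp":[0,0,0.003],"rotation":[0,0,0],"grip":-1},{"dp":[0,0,0],"rotation":[0,0,0],"grip":-1}]'
python3 -c "
from h import *
st()"
```

```text
t: 67.97
ee_pos: [611.0, -1.5, 180.5]
eef_rot: [-2.858, -1.304, 0.0]
force: [-1.7, 0.2, -0.2]
grip_width: 21.9
finger_force: 39.7
t 67.97 p [611.   -1.5 180.5] yaw -0.715 q [-0.19  0.65  1.56  0.    0.93  0.53] F [-1.7  0.2 -0.2] T [-0.02  0.22  0.03] w 21.9 ff 39.7
t: 68.22
ee_pos: [610.7, -1.4, 179.7]
eef_rot: [-2.858, -1.304, 0.001]
force: [-3.7, 2.0, 4.9]
grip_width: 21.2
finger_force: 39.9
t 68.22 p [610.7  -1.4 179.7] yaw -0.715 q [-0.19  0.65  1.56  0.    0.93  0.53] F [-3.7  2.   4.9] T [ 0.08  0.5  -0.01] w 21.2 ff 39.9
t: 68.47
ee_pos: [610.4, -1.4, 179.3]
eef_rot: [-2.857, -1.304, 0.002]
force: [-5.4, 2.1, 7.4]
grip_width: 21.9
finger_force: 40.0
t 68.47 p [610.4  -1.4 179.3] yaw -0.715 q [-0.19  0.65  1.57  0.    0.93  0.53] F [-5.4  2.1  7.4] T [0.13 0.67 0.09] w 21.9 ff 40.0
```

```bash
python3 -m handwheel '[{"dp":[0,0,-0.007],"rotation":[0,0,0],"grip":-1},{"dp":[0,0,0],"rotation":[0,0,0.1],"grip":-1},{"dp":[0,0,0],"rotation":[0,0,0.1],"grip":-1},{"dp":[0,0,0],"rotation":[0,0,0.1],"grip":-1}]'
python3 -c "
from h import *
st()"
python3 -m handwheel '[{"dp":[0,0,0],"rotation":[0,0,0.14],"grip":-1},{"dp":[0,0,0],"rotation":[0,0,0.14],"grip":-1},{"dp":[0,0,0],"rotation":[0,0,0.14],"grip":-1}]'
python3 -c "
from h import *
st()"
```

```text
t: 68.97
ee_pos: [612.0, -1.9, 179.5]
eef_rot: [2.948, 1.083, 0.002]
force: [0.9, 0.5, -2.1]
grip_width: 21.5
finger_force: 39.9
t 68.97 p [612.   -1.9 179.5] yaw -0.867 q [-0.19  0.65  1.56  0.    0.93  0.68] F [ 0.9  0.5 -2.1] T [-0.06  0.04  0.04] w 21.5 ff 39.9
t: 69.35
ee_pos: [612.0, -2.0, 179.5]
eef_rot: [3.046, 0.767, 0.002]
force: [-0.6, 0.6, -2.0]
grip_width: 21.9
finger_force: 39.9
t 69.35 p [612.   -2.  179.5] yaw -1.077 q [-0.19  0.65  1.56 -0.    0.93  0.89] F [-0.6  0.6 -2. ] T [-0.02  0.06  0.01] w 21.9 ff 39.9
```

```bash
python3 -m handwheel '[{"dp":[0,0,0.004],"rotation":[0,0,0.14],"grip":-1},{"dp":[0,0,0],"rotation":[0,0,0.14],"grip":-1},{"dp":[0,0,0],"rotation":[0,0,0.14],"grip":-1},{"dp":[0,0,0],"rotation":[0,0,0.14],"grip":-1}]'
python3 -c "
from h import *
st()"
python3 -m handwheel '[{"dp":[0,0,0],"rotation":[0,0,0.12],"grip":-1},{"dp":[0,0,0],"rotation":[0,0,0.1],"grip":-1},{"dp":[0,0,0],"rotation":[0,0,0],"grip":-1}]'
python3 -c "
from h import *
st()"
```

```text
t: 69.85
ee_pos: [613.1, -2.2, 179.2]
eef_rot: [3.122, 0.335, 0.007]
force: [1.3, 0.8, -0.7]
grip_width: 21.8
finger_force: 39.9
t 69.85 p [613.1  -2.2 179.2] yaw -1.357 q [-0.19  0.65  1.56 -0.    0.92  1.17] F [ 1.3  0.8 -0.7] T [-0.19 -0.15  0.09] w 21.8 ff 39.9
t: 70.22
ee_pos: [612.6, -2.3, 179.1]
eef_rot: [3.136, 0.167, 0.005]
force: [0.4, -0.7, -0.4]
grip_width: 22.0
finger_force: 40.0
t 70.22 p [612.6  -2.3 179.1] yaw -1.464 q [-0.19  0.65  1.56 -0.    0.92  1.28] F [ 0.4 -0.7 -0.4] T [-0.44 -0.17  0.11] w 22.0 ff 40.0
```

```bash
python3 -m handwheel '[{"dp":[0,0,0.003],"rotation":[0,0,0],"grip":-1},{"dp":[0,0,0],"rotation":[0,0,0],"grip":0.6},{"dp":[0,0,0],"rotation":[0,0,0],"grip":0.6},{"dp":[0,0,0],"rotation":[0,0,0],"grip":0.6},{"dp":[0,0,0],"rotation":[0,0,0],"grip":0.6},{"dp":[0,0,0],"rotation":[0,0,0],"grip":0.6},{"dp":[0,0,0],"rotation":[0,0,0],"grip":0.6},{"dp":[0,0,-0.1],"rotation":[0,0,0],"grip":0.6},{"dp":[0,0,-0.2],"rotation":[0,0,0],"grip":0.6},{"dp":[0,0,-0.25],"rotation":[0,0,0],"grip":0.6},{"dp":[-0.1,0,-0.1],"rotation":[0,0,0],"grip":0.6},{"dp":[0,0,0],"rotation":[0,0,0],"grip":0.6},{"dp":[0,0,0],"rotation":[0,0,0],"grip":0.6}]'
python3 - <<'E'
from pots import *
st()
f=ctrl.grab_frame("side");w=wrist()
cv2.imwrite("pics/s10.png",np.vstack([w["frame"][:290,:,::-1],cv2.resize(f["frame"][180:440,240:480,::-1],(286,310)) if 0 else f["frame"][150:440,:,::-1]]))
print(pots(f,ztop=79))
for c,ff in [("wrist",w),("side",f)]:
  for t,z in [("lid",42),("catch",58),("lug",48),("scanner",69),("pot1",5)]:
    print(c,t,[(np.round(d["position"]).tolist(),np.round(atz(ff,d["position"],z)[:2],1),round(d["score"],2)) for d in ctrl.landmark_of(c,t)])
E
```

```text
t: 71.85
ee_pos: [586.2, -4.3, 339.8]
eef_rot: [-3.137, -0.166, 0.002]
force: [0.4, 0.8, -0.5]
grip_width: 69.8
finger_force: 0.0
t 71.85 p [586.2  -4.3 339.8] yaw -1.465 q [-0.2   0.42  1.48  0.    1.24  1.27] F [ 0.4  0.8 -0.5] T [-0.09  0.2   0.05] w 69.8 ff 0.0
[([211.7, 172.3], 2808, [232.2, 276.3, 79.0]), ([490.5, 299.9], 1322, [789.7, -243.0, 79.0]), ([354.2, 322.6], 356, [515.9, -264.4, 79.0]), ([350.4, 365.2], 438, [492.4, -353.8, 79.0])]
wrist lid [([316.0, 168.0], array([613.6,  -2. ]), 0.65)]
wrist catch []
wrist lug [([318.0, 48.0], array([712.2,   6.7]), 0.69), ([220.0, 321.0], array([454.4,  76.1]), 0.22)]
wrist scanner []
wrist pot1 [([546.0, 279.0], array([ 517.3, -259.4]), 0.96), ([626.0, 307.0], array([ 494.9, -353.8]), 0.49)]
side lid [([371.0, 242.0], array([607. , -10.1]), 0.6), ([213.0, 373.0], array([ 252.3, -316.3]), 0.59), ([211.0, 180.0], array([224.4, 293.3]), 0.56)]
side catch [([415.0, 225.0], array([718.,  21.]), 0.7)]
side lug [([414.0, 228.0], array([716.1,  21.2]), 0.75), ([211.0, 424.0], array([ 252.7, -413.9]), 0.68), ([237.0, 189.0], array([296.3, 236.9]), 0.66)]
side scanner [([293.0, 224.0], array([430. ,  47.1]), 0.69)]
side pot1 [([349.0, 385.0], array([ 494.7, -347. ]), 0.71), ([352.0, 344.0], array([ 515.4, -260.2]), 0.68)]
```

View pics/s10.png

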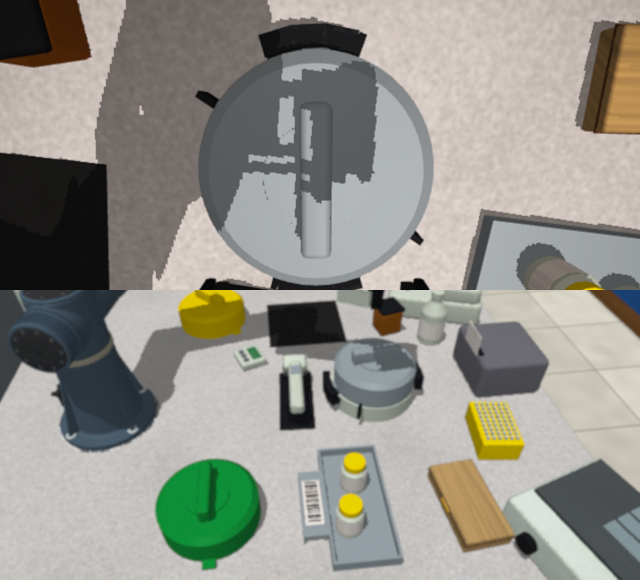

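The pictures show the lid seated under both catches as at the start, both pots upright in the tray, the scanner on its rest, and the arm clear. Handing in.

```bash
python3 -c "
from rig import ctrl
print(ctrl.job_done())"
```

```text
the job is handed in; nothing more can be done
None
```

The job is handed in, with no verdict returned: the two pots that were present stand capped in the tray, the tray is scanned, the scanner is back on its rest, and the lid is back under its catches; on the way back the lid first landed on the stops (55 N wrist force), and one pot shifted about 2 cm but stayed upright in the tray.

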